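Refit four repaired washer boards in their housings

TASK

The four repaired washing-machine circuit boards lie loose on the bench: put each one into the open plastic housing made to its size, lying flat on the housing's floor with its white connectors at the end where the housing wall has the cable gap and tongue. Lift each board by the tall block on it (transformer, heat sink, display holder, red capacitor), set it down gently rather than dropping it, and leave the multimeter and the solder reel alone.

Things in the scene. Friction and masses are not known exactly. Their poses are not given: they have to be found in the camera images.
- power_board_grip (a point): Loose board, largest: tan, 120 x 70 mm, iron and blue transformer. Lies flat, slab 4 mm thick; x points to its white-connector end, z up. Grip block: transformer, 34 mm along x, core 18 mm along y, 34 mm tall. Point: on the block's axis, 16 mm from board centre towards -x, 24 mm above the board's top face, 10 mm below block top. Along x beside the block, in a 22 mm wide lane, parts are at most 4 mm tall for 40 mm; elsewhere to 20 mm. 0.08 to 0.3 kg.
- motor_board_grip (a point): Loose board, nearly square: green, 90 mm along x, 88 along y, aluminium finned heat sink. Lies flat, slab 4 mm thick; x points to its white-connector end, z up. Grip block: heat sink, 30 mm along x, 50 mm along y, 34 mm tall. Point: on the block's axis, 12 mm from board centre towards -x, 24 mm above the board's top face, 10 mm below block top. Along x beside the block, in a 22 mm wide lane, parts are at most 4 mm tall for 40 mm; elsewhere to 20 mm. 0.08 to 0.3 kg.
- display_board_grip (a point): Loose board, long narrow: blue, 110 x 45 mm, black display holder with red digits on top. Lies flat, slab 4 mm thick; x points to its white-connector end, z up. Grip block: display holder, 44 mm along x, 22 mm along y, 34 mm tall. Point: on the block's axis, 11 mm from board centre towards -x, 24 mm above the board's top face, 10 mm below block top. Along x beside the block, in a 22 mm wide lane, parts are at most 4 mm tall for 40 mm; elsewhere to 20 mm. 0.08 to 0.3 kg.
- filter_board_grip (a point): Loose board, smallest: green, 78 x 50 mm, red box capacitor. Lies flat, slab 4 mm thick; x points to its white-connector end, z up. Grip block: capacitor, 20 mm along x, 32 mm along y, 34 mm tall. Point: on the block's axis, 10 mm from board centre towards -x, 24 mm above the board's top face, 10 mm below block top. Along x beside the block, in a 22 mm wide lane, parts are at most 4 mm tall for 40 mm; elsewhere to 20 mm. 0.08 to 0.3 kg.
- power_housing: Open plastic housing of the power board, black, fixed to the bench: inside 134 mm along x, 84 mm along y (7 mm play round its board), floor 3 mm thick, walls 3 mm thick, top of walls 13 mm above the bench. Origin: centre of underside; z up; x points to the end wall with the wide cable gap, where a flat 16 mm tongue sticks out. Seated, the board's x lies along this x.
- motor_housing: Open plastic housing of the motor board, mid-grey, fixed to the bench: inside 104 mm along x, 102 mm along y (7 mm play round its board), floor 3 mm thick, walls 3 mm thick, top of walls 13 mm above the bench. Origin: centre of underside; z up; x points to the end wall with the wide cable gap, where a flat 16 mm tongue sticks out. Seated, the board's x lies along this x.
- display_housing: Open plastic housing of the display board, white, long and narrow, fixed to the bench: inside 124 mm along x, 59 mm along y (7 mm play round its board), floor 3 mm thick, walls 3 mm thick, top of walls 13 mm above the bench. Origin: centre of underside; z up; x points to the end wall with the wide cable gap, where a flat 16 mm tongue sticks out. Seated, the board's x lies along this x.
- filter_housing: Open plastic housing of the filter board, cream, the smallest, fixed to the bench: inside 92 mm along x, 64 mm along y (7 mm play round its board), floor 3 mm thick, walls 3 mm thick, top of walls 13 mm above the bench. Origin: centre of underside; z up; x points to the end wall with the wide cable gap, where a flat 16 mm tongue sticks out. Seated, the board's x lies along this x.
- multimeter_mid (a point): Bystander: black and teal multimeter lying on the bench, 150 x 72 x 34 mm with a 7 mm dial on top, long side along its x; this point is its middle. Loose; leave alone.
- solder_reel_mid (a point): Bystander: red-flanged solder reel standing on end, 52 mm across, 38 mm tall; this point is its middle. Loose; leave alone.
Not all that is in view belongs to the job. Leave any pink look-alike of the part that bears motor_board_grip alone.

How it is judged:
By the outcome, as a careful person would: the job done as asked, in the order asked, and still so for the second after the job is handed in, with the robot touching nothing.
It also fails if it takes over 106 s, if anything falls off the work surface, if the arm or the gripper's body presses on something with over 40 N, if the wrist force passes 120 N, or if a joint passes its speed limit or range.

ROBOT

A 6-joint arm with a two-finger parallel gripper is mounted at the origin on the work surface. World frame = base frame: x ahead of the robot, y to its left, z up, the work surface at z = 0. Lengths are in m, angles in rad, forces in N, time in s.
With the tool pointing down it reaches from about 0.25 to 0.775 m from the base axis. Payload 4 kg.
Tool frame: the origin (TCP) lies on the centre line of the jaws, within the pads' length; the fingertips stand 17 mm ahead of it and the grasp point (between the pads) lies 2 mm behind it; z points along the fingers, y is the line along which they close (so a half turn about z gives the same grasp; the last joint's range is limited). The gripper opens to 94 mm and grips with 3 to 60 N. Pads are 16 mm wide; open, the fingers measure 119 mm over their backs; the gripper's body (75 mm by 177 mm) begins 78 mm behind the grasp point.
Start: joints at [-1.426, 0.087, 1.371, -0, 1.684, -0.103], TCP at [0.135, -0.533, 0.223] pointing down, gripper open.
Joint ranges: [-3.1, 3.1], [-0.76, 2.03], [0.27, 2.55], [-1.08, 4.22], [0.17, 2.65], [-2.57, 2.57]. Speed limits (rad/s): [2.79, 2.79, 3.14, 3.14, 3.14, 3.14].

INTERFACE

Orientations are given as [roll, pitch, yaw] about the fixed x, y, z axes, in that order (R = Rz(yaw) Ry(pitch) Rx(roll)).
In Python, from bench import robot gives the robot as it stands.
- The arm moves only by the tool servo_tool, never from a script. Its argument "plan" is a list of rows, each a list of 7 numbers: the shift along the tool's x, y, z normalised to -1 to 1, where 1 is 0.1 m, then the turn, a rotation vector about the tool's x, y, z normalised to -1 to 1, where 1 is pi/2 rad, then the finger opening in mm, from 0 to 94. In form: [[x, y, z, ax, ay, az, gripper], ...]. A call has 1 to 12 rows; each row is the pose to reach, as a shift and turn from the pose commanded when the call began, along the tool's axes at that moment; what a row does not reach only later rows make up. A row lasts 1/12 s, in which the tool goes at most 41.7 mm and 7.16 degrees, less where a joint would pass 70% of its speed; a pose out of reach is approached as far as the arm can. A call with a number of a shift or a turn outside -1 to 1 is refused whole. A call with a gripper value outside its range is refused whole. The fingers move at their own pace and stop on an object; the grip force is fixed at half the most. Time passes only in rows, so rows that repeat a pose let the fingers close. It gives the time, the measured TCP pose, the force, the opening and the grip force at its end, in the units of the state.
- robot.get_obs(): the state, without advancing time (a new reading comes with each control period).
- robot.snapshot(name): name is "scene" or "top" or "wrist"; returns the picture (400x640x3 uint8, red, green, blue); there is no depth.
- robot.camera_params(name): a dict with "camera_matrix" (3x3 intrinsics, pixels), "distortion" ([k1, k2, p1, p2, k3] as OpenCV has them; the pictures are not rectified), "rvec" (rotation vector, rad) and "tvec" (3), from world to camera coordinates, as OpenCV has them; the wrist camera has in their place "tool_from_camera" (4x4, takes a point from camera to tool coordinates, whose origin is the TCP and whose axes are the flange's). Camera axes: x right, y down, z forward; pixel columns grow to the right and rows downward; lengths in m; the calibration is good to about 2 mm. A picture is of the moment at which its call begins: read the wrist's pose just before it. camera_params takes no time and is no camera call.
- robot.close_job(): hands the job in; it is judged then, once.
Trained networks look in the newest picture that a camera, given by its name, has taken for a name from the list of things; names that differ only in an ending like _2 or _b are one class to them, and where a whole thing is asked for, a point or a joint stands for the part that bears it (a point fixed in the world has none). Each returns a list of dicts, best first, with "conf" (0 to 1); they miss things now and then, are a little off and sometimes report something else, mostly with a low value. They report only what shows in the picture. A call takes as long as a camera call. They do not tell look-alikes from the thing itself.
- robot.find_in(thing, camera): "extent" ([centre column, centre row, width, height] in pixels, round what is visible of it).
The state is a dict: "time": time; "joint_positions": joint angles; "qvel": joint speeds; "joint_torque": joint torques, N m; "tool_pos": TCP position; "ee_rot": TCP orientation; "wrist_force": force on the tool from outside, world axes, zero at the start; "wrist_torque": the same for the moment, N m; "width": finger opening in m; "finger_force": force on a finger pad.
Only numpy, scipy, OpenCV 4.12 (cv2) and the standard library are available. Lean on these libraries where they do the work, as an engineer would, in place of code of your own. Each camera call takes 0.05 s, during which the arm holds its last target. There are 200 camera calls.

## Working session

There is one attempt and no reset: what is moved stays moved. The work goes in short steps, Python scripts to look and compute and a tool call to move; the robot and the scene stay as the last step left them, time stands still between calls to the robot, and variables do not carry over. Pictures are saved under pics/ and viewed, at most 14 in all, crops included, and the job is handed in when it is done.

Besides the shell and the picture viewer there is one more tool, called after "Emit:" by a JSON object that holds its "fn" and its "kwargs", one argument or row to a line. servo_tool: Moves the arm, as the interface text tells. Scaled input: -1 to 1 covers 0.1 m each way for a shift and pi/2 rad each way for a turn. Its arguments: {"type":"object","properties":{"plan":{"type":"array","items":{"type":"array","items":{"type":"number"}}}},"required":["plan"]}

```bash
ls; mkdir -p pics; python3 - <<'E'
from bench import robot
import cv2
for n in ("top","scene"):
    im=robot.snapshot(n); cv2.imwrite(f"pics/{n}0.png",im[:,:,::-1])
    print(n,robot.camera_params(n))
print(robot.camera_params("wrist"))
o=robot.get_obs();print(o)
E
```

```text
pics
top {'camera_matrix': array([[410.46530368,   0.        , 317.90403988],
       [  0.        , 410.46530368, 198.67961752],
       [  0.        ,   0.        ,   1.        ]]), 'distortion': array([0.00933816, 0.        , 0.        , 0.        , 0.        ]), 'rvec': array([ 2.19008174, -2.12600274,  0.11217366]), 'tvec': array([0.01388135, 0.53350086, 1.1608878 ])}
scene {'camera_matrix': array([[439.35944408,   0.        , 317.13257514],
       [  0.        , 439.35944408, 201.36036954],
       [  0.        ,   0.        ,   1.        ]]), 'distortion': array([-0.03733249,  0.        ,  0.        ,  0.        ,  0.        ]), 'rvec': array([ 2.25235871,  0.91395296, -0.33812943]), 'tvec': array([-0.3935214 , -0.21715007,  1.47871192])}
{'camera_matrix': array([[276.35615462,   0.        , 315.59235071],
       [  0.        , 276.35615462, 203.95244698],
       [  0.        ,   0.        ,   1.        ]]), 'distortion': array([-0.01148172,  0.        ,  0.        ,  0.        ,  0.        ]), 'tool_from_camera': array([[-1.00606782e-03, -9.58534346e-01, -2.84975254e-01,
       
[... 294 characters left out ...]
nt_positions': array([-1.42612801e+00,  8.78619014e-02,  1.37206746e+00, -2.80062024e-05,
        1.68361507e+00, -1.03085384e-01]), 'qvel': array([ 1.67041789e-03, -1.86485251e-03, -4.86641231e-03, -1.45234887e-03,
        7.02545588e-05, -1.15429686e-04]), 'joint_torque': array([ 1.74178360e-03, -3.41252124e+01, -3.03301799e+01,  7.18969549e-02,
        3.04195785e-02, -1.01946978e-04]), 'tool_pos': array([ 0.13480275, -0.53275255,  0.22144978]), 'ee_rot': array([-3.13964838e+00, -1.73156336e-04,  2.47750407e-01]), 'wrist_force': array([ 0.12880107, -0.26592524,  0.33086525]), 'wrist_torque': array([-0.02249138,  0.01332821, -0.01670232]), 'finger_force': 0.0, 'width': 0.09437017423852054}
```

View pics/top0.png

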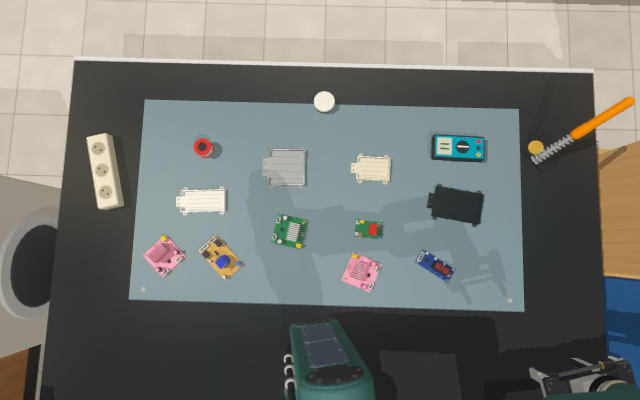

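View pics/scene0.png

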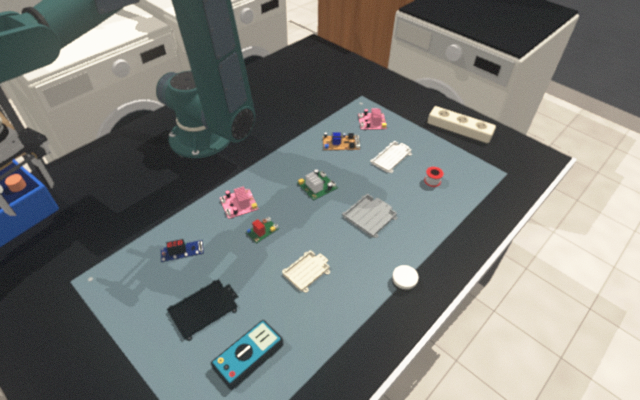

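```bash
python3 - <<'E'
from bench import robot
for t in "power_board_grip motor_board_grip display_board_grip filter_board_grip power_housing motor_housing display_housing filter_housing multimeter_mid solder_reel_mid".split():
    print(t,[(round(d['conf'],2),[round(float(v),1) for v in d['extent']]) for d in robot.find_in(t,'top')])
E
```

```text
power_board_grip [(0.58, [220.1, 257.7, 40.4, 43.2])]
motor_board_grip [(0.9, [359.9, 272.1, 37.1, 35.4]), (0.9, [164.6, 256.5, 42.1, 42.6]), (0.65, [288.9, 231.8, 34.7, 36.3]), (0.44, [456.6, 206.1, 54.4, 40.6])]
display_board_grip [(0.8, [434.9, 266.6, 42.1, 29.6])]
filter_board_grip [(0.76, [368.9, 229.1, 27.1, 20.3]), (0.68, [201.8, 148.1, 24.3, 20.3])]
power_housing [(0.72, [453.7, 204.4, 52.2, 45.0])]
motor_housing [(0.59, [283.7, 168.3, 45.8, 39.6])]
display_housing []
filter_housing [(0.89, [370.7, 168.5, 41.2, 30.6])]
multimeter_mid [(0.62, [458.5, 149.1, 56.3, 24.8])]
solder_reel_mid [(0.72, [202.3, 148.1, 23.0, 21.9])]
```

The top picture shows the real boards at power (220,257), motor green (289,231), display (435,266) and filter (369,229). The housings are power black (456,205), motor grey (285,168), display white (202,201) and filter cream (371,168).

Things that could be confused:
- **Motor board:** the pink look-alikes at (165,256) and (360,272). I choose the green one at (289,231).
- **Filter board:** the red reel at (202,148). I choose the green board at (369,229).

Next is a close rectified crop to check these choices.

```bash
cat > h.py <<'E'
import numpy as np, cv2
from bench import robot
from scipy.spatial.transform import Rotation as R
def cam(name,o=None):
    p=robot.camera_params(name); K=p['camera_matrix']; D=p['distortion']
    if name=='wrist':
        T=np.eye(4); T[:3,:3]=R.from_euler('xyz',o['ee_rot']).as_matrix(); T[:3,3]=o['tool_pos']
        W=np.linalg.inv(T@p['tool_from_camera']); return K,D,W[:3,:3],W[:3,3]
    return K,D,cv2.Rodrigues(p['rvec'])[0],p['tvec']
def proj(c,P):
    K,D,Rm,t=c; return cv2.projectPoints(np.asarray(P,float).reshape(-1,1,3),Rm,t,K,D)[0].reshape(-1,2)
def unproj(c,px,z):
    K,D,Rm,t=c; q=cv2.undistortPoints(np.asarray(px,float).reshape(-1,1,2),K,D).reshape(-1,2)
    d=np.c_[q,np.ones(len(q))]@Rm; C=-Rm.T@t
    return C+d*((z-C[2])/d[:,2])[:,None]
def rect(c,im,ctr,z,half,s,yaw=0.):
    """top-down view of plane z: up = +x of frame, left = +y; s px per m"""
    n=int(2*half*s); u=half-(np.arange(n)+.5)/s
    X,Y=np.meshgrid(u,u,indexing='ij'); cy,sy=np.cos(yaw),np.sin(yaw)
    P=np.stack([ctr[0]+cy*X-sy*Y,ctr[1]+sy*X+cy*Y,0*X+z],-1)
    m=proj(c,P).reshape(n,n,2).astype(np.float32)
    return cv2.remap(im,m[...,0],m[...,1],cv2.INTER_CUBIC)
E
python3 - <<'E'
from h import *
im=cv2.imread('pics/top0.png'); c=cam('top')
px=dict(power=(220,257.5),motor=(289,231.8),disp=(435,266.6),filt=(368.9,229),powerH=(456,205),motorH=(285,168),dispH=(202,201),filtH=(371,168.5))
T=[]
for k,p in px.items():
    w=unproj(c,p,.004)[0]; print(k,w.round(3)); t=rect(c,im,w,.004,.1,950)
    cv2.putText(t,k,(3,14),0,.5,(0,0,255),1); T.append(t)
print(unproj(c,[(458.5,149),(202.3,148),(165,256.5),(360,272)],.02).round(3))
cv2.imwrite('pics/tiles.png',np.vstack([np.hstack(T[:4]),np.hstack(T[4:])]))
E
```

```text
power [0.355 0.311 0.004]
motor [0.435 0.112 0.004]
disp [ 0.347 -0.316  0.004]
filt [ 0.451 -0.122  0.004]
powerH [ 0.529 -0.378  0.004]
motorH [0.625 0.131 0.004]
dispH [0.519 0.374 0.004]
filtH [ 0.631 -0.126  0.004]
[[ 0.694 -0.381  0.02 ]
 [ 0.676  0.378  0.02 ]
 [ 0.353  0.466  0.02 ]
 [ 0.326 -0.097  0.02 ]]
```

View pics/tiles.png

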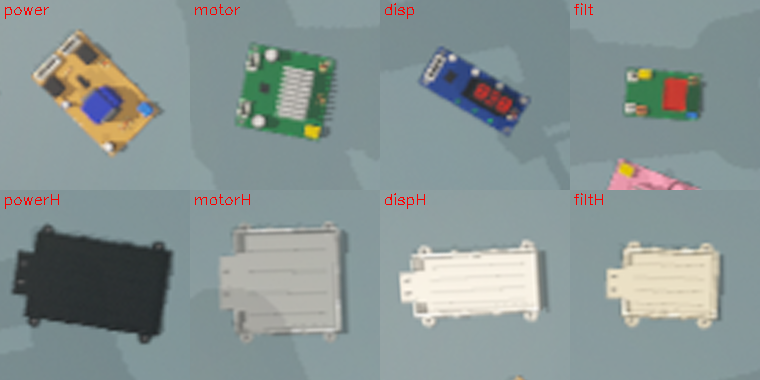

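The tiles confirm the choices. All housing tongues and all board connectors face left (+y), with the boards at yaws of about 45–90°. I'll move to a wide wrist view with yaw 180.

Emit:
{"fn": "servo_tool", "kwargs": {
  "plan": [
    [1,-0.9,-0.4,0,0,0,70],
    [1,-0.9,-0.4,0,0,0,70],
    [1,-0.9,-0.4,0,0,0,70],
    [1,-0.9,-0.4,0,0,0,70]
  ]
}}

```text
time: 0.93
tool_pos: [0.2119, -0.4188, 0.265]
ee_rot: [3.139, -0.002, 0.251]
wrist_force: [-0.2, 0.3, 0.2]
width: 0.0716
finger_force: 0.0
```

Emit:
{"fn": "servo_tool", "kwargs": {
  "plan": [
    [1,-0.9,-0.4,0,0,-0.92,70],
    [1,-0.9,-0.4,0,0,-0.92,70],
    [1,-0.9,-0.4,0,0,-0.92,70],
    [1,-0.9,-0.4,0,0,-0.92,70],
    [1,-0.9,-0.4,0,0,-0.92,70],
    [1,-0.9,-0.4,0,0,-0.92,70],
    [1,-0.9,-0.4,0,0,-0.92,70],
    [1,-0.9,-0.4,0,0,-0.92,70],
    [1,-0.9,-0.4,0,0,-0.92,70],
    [1,-0.9,-0.4,0,0,-0.92,70],
    [1,-0.9,-0.4,0,0,-0.92,70],
    [1,-0.9,-0.4,0,0,-0.92,70]
  ]
}}

```text
time: 1.93
tool_pos: [0.2845, -0.31, 0.3024]
ee_rot: [-3.141, 0.0, 1.698]
wrist_force: [-0.5, 0.3, -0.1]
width: 0.0703
finger_force: 0.0
```

Emit:
{"fn": "servo_tool", "kwargs": {
  "plan": [
    [0,0,0,0,0,-0.92,70],
    [0,0,0,0,0,-0.92,70],
    [0,0,0,0,0,-0.92,70],
    [0,0,0,0,0,-0.92,70],
    [0,0,0,0,0,-0.92,70],
    [0,0,0,0,0,-0.92,70],
    [0,0,0,0,0,-0.92,70],
    [0,0,0,0,0,-0.92,70],
    [0,0,0,0,0,-0.92,70],
    [0,0,0,0,0,-0.92,70],
    [0,0,0,0,0,-0.92,70],
    [0,0,0,0,0,-0.92,70]
  ]
}}

```text
time: 2.93
tool_pos: [0.2845, -0.31, 0.3024]
ee_rot: [-3.141, -0.0, -3.14]
wrist_force: [0.5, -0.3, 0.6]
width: 0.0701
finger_force: 0.0
```

```bash
python3 - <<'E'
from h import *
o=robot.get_obs(); im=robot.snapshot('wrist')[:,:,::-1].copy(); cv2.imwrite('pics/w1.png',im)
np.savez('w1.npz',tool_pos=o['tool_pos'],ee_rot=o['ee_rot'])
print(o['time'],o['tool_pos'].round(4),o['ee_rot'].round(4),o['joint_positions'].round(2))
E
```

```text
2.9333 [ 0.2845 -0.31    0.3024] [-3.1411e+00 -2.0000e-04 -3.1401e+00] [-0.96 -0.2   1.49 -0.    1.86 -2.54]
```

View pics/w1.png

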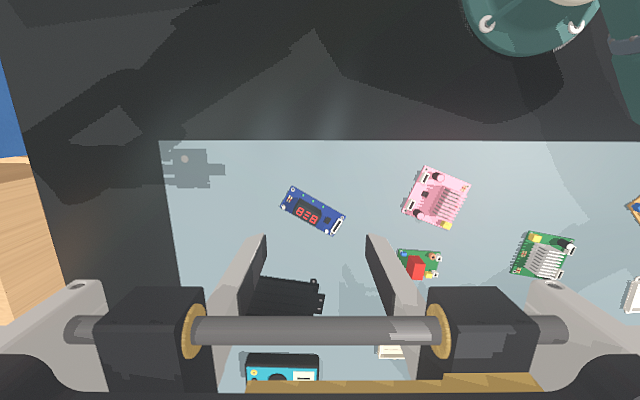

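The wrist view shows the display board at (313,210), with its connector at lower right (+y). The gripper hides the lower half of the picture. I'll fit the known outlines to the image edges in the top view, and in the wrist view for the display board.

```bash
cat >> h.py <<'E'
from scipy.optimize import minimize
SZ=dict(power=(.120,.070),motor=(.090,.088),disp=(.110,.045),filt=(.078,.050))
HS=dict(power=(.140,.090),motor=(.110,.108),disp=(.130,.065),filt=(.098,.070))
def outline(p,sz,z,n=60):
    a,b=sz[0]/2,sz[1]/2; u=np.linspace(-.93,.93,n); o=np.ones(n)
    L=np.r_[np.c_[a*u,b*o],np.c_[a*u,-b*o],np.c_[a*o,b*u],np.c_[-a*o,b*u]]
    c,s=np.cos(p[2]),np.sin(p[2])
    return np.c_[p[0]+c*L[:,0]-s*L[:,1],p[1]+s*L[:,0]+c*L[:,1],np.full(len(L),z)]
def fit(c,im,p0,sz,z,rng=.012,ry=.25,sig=1.):
    g=cv2.GaussianBlur(im.astype(np.float32),(0,0),sig)
    def smp(P):
        m=proj(c,P).astype(np.float32).reshape(1,-1,2); return cv2.remap(g,m[...,0],m[...,1],cv2.INTER_LINEAR)[0]
    def cost(p):
        a=smp(outline(p,np.array(sz)+.005,z)); b=smp(outline(p,np.array(sz)-.005,z))
        return -np.minimum(np.abs(a-b).sum(1),120).mean()
    best=min(((cost((p0[0]+i,p0[1]+j,p0[2]+k)),(p0[0]+i,p0[1]+j,p0[2]+k)) for i in np.arange(-rng,rng+.001,.003) for j in np.arange(-rng,rng+.001,.003) for k in np.linspace(-ry,ry,11)),key=lambda t:t[0])
    r=minimize(cost,best[1],method='Nelder-Mead',options=dict(initial_simplex=np.array(best[1])+np.array([[0,0,0],[.003,0,0],[0,.003,0],[0,0,.04]]),xatol=1e-4,fatol=1e-3))
    return r.x,-r.fun
def draw(c,im,ctr,rects,half=.1,s=950):
    t=rect(c,im,ctr,.004,half,s); 
    for p,sz,z,col in rects:
        a,b=sz[0]/2,sz[1]/2; L=np.array([[a,b],[a,-b],[-a,-b],[-a,b]]); cc,ss=np.cos(p[2]),np.sin(p[2])
        W=np.c_[p[0]+cc*L[:,0]-ss*L[:,1],p[1]+ss*L[:,0]+cc*L[:,1],np.full(4,z)]
        W=unproj(c,proj(c,W),.004); q=np.c_[(half-(W[:,1]-ctr[1]))*s,(half-(W[:,0]-ctr[0]))*s].astype(int)
        cv2.polylines(t,[q],True,col,1)
    return t
E
python3 - <<'E'
from h import *
im=cv2.imread('pics/top0.png'); c=cam('top'); d=np.deg2rad
B=dict(power=(.355,.311,d(48)),motor=(.435,.112,d(82)),disp=(.347,-.316,d(62)),filt=(.451,-.122,d(89)))
H=dict(power=(.524,-.385,d(80)),motor=(.625,.122,d(90)),disp=(.519,.365,d(93)),filt=(.631,-.132,d(90)))
T=[];res={}
for nm,S,Q,z in (('b',SZ,B,.004),('h',HS,H,.013)):
    for k in Q:
        p,f=fit(c,im,Q[k],S[k],z); res[nm+k]=p
        print(nm,k,p[:2].round(4),np.rad2deg(p[2]).round(1),round(f,1)); T.append(draw(c,im,p[:2],[(p,S[k],z,(0,0,255))]))
np.savez('fit.npz',**res)
cv2.imwrite('pics/fit.png',np.vstack([np.hstack(T[:4]),np.hstack(T[4:])]))
w=cv2.imread('pics/w1.png'); cw=cam('wrist',np.load('w1.npz'))
for k in ('disp','motor'):
    p,f=fit(cw,w,B[k],SZ[k],.004); print('wrist',k,p[:2].round(4),np.rad2deg(p[2]).round(1),round(f,1))
    cv2.imwrite(f'pics/w1{k}.png',draw(cw,w,p[:2],[(p,SZ[k],.004,(0,0,255))]))
E
```

```text
b power [0.3565 0.3108] 45.7 60.9
b motor [0.4391 0.1101] 77.0 63.6
b disp [ 0.3503 -0.3157] 59.5 63.8
b filt [ 0.4507 -0.1221] 87.1 71.4
h power [ 0.5298 -0.3784] 81.1 99.5
h motor [0.6293 0.1289] 91.1 43.9
h disp [0.5197 0.3735] 93.5 87.8
h filt [ 0.6316 -0.1293] 86.6 78.1
wrist disp [ 0.3509 -0.3178] 58.5 112.0
wrist motor [0.4406 0.1064] 78.3 105.9
```

View pics/fit.png

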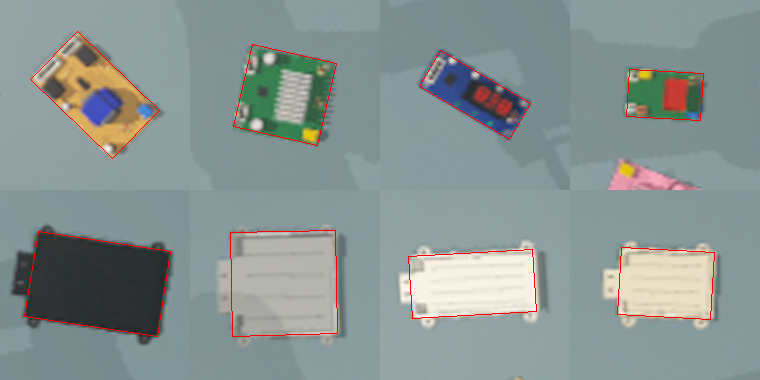

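The fits sit on the outlines well. Next I move over the display board.

Emit:
{"fn": "servo_tool", "kwargs": {
  "plan": [
    [-0.6,-0.16,1,0,0,0.344,70],
    [-0.6,-0.16,1,0,0,0.344,70],
    [-0.6,-0.16,1,0,0,0.344,70],
    [-0.6,-0.16,1,0,0,0.344,70],
    [-0.6,-0.16,1,0,0,0.344,70],
    [-0.6,-0.16,1,0,0,0.344,70],
    [-0.6,-0.16,1,0,0,0.344,70]
  ]
}}

```text
time: 3.57
tool_pos: [0.3446, -0.3261, 0.2025]
ee_rot: [-3.141, 0.0, 2.598]
wrist_force: [0.1, 0.4, -0.1]
width: 0.07
finger_force: 0.0
```

Emit:
{"fn": "servo_tool", "kwargs": {
  "plan": [
    [0,0,1,0,0,0,70],
    [0,0,1,0,0,0,70],
    [0,0,1,0,0,0,70],
    [0,0,1,0,0,0,70],
    [0,0,1,0,0,0,70]
  ]
}}

```text
time: 3.98
tool_pos: [0.3443, -0.3259, 0.1025]
ee_rot: [3.141, -0.001, 2.598]
wrist_force: [0.7, 0.1, 1.2]
width: 0.0697
finger_force: 0.0
```

```bash
cat >> h.py <<'E'
def look(tag):
    o=robot.get_obs(); im=robot.snapshot('wrist')[:,:,::-1].copy(); cv2.imwrite(f'pics/{tag}.png',im)
    print('t',o['time'],o['tool_pos'].round(4),o['ee_rot'].round(3),o['joint_positions'].round(2),o['width'].round(4))
    return o,im,cam('wrist',o)
def goto(o,xy,yawdeg,z):
    """print tool shift/turn in normalised units"""
    Rm=R.from_euler('xyz',o['ee_rot']); d=Rm.inv().apply(np.r_[xy,z]-o['tool_pos'])/.1
    Rt=R.from_euler('xyz',[np.pi,0,np.deg2rad(yawdeg)]); v=(Rm.inv()*Rt).as_rotvec()/(np.pi/2)
    print('shift',d.round(3),'turn',v.round(3),'| world d',(np.r_[xy,z]-o['tool_pos']).round(4))
OFF=dict(power=-.016,motor=-.012,disp=-.011,filt=-.010)
def grip(p,k): return np.array(p[:2])+OFF[k]*np.array([np.cos(p[2]),np.sin(p[2])])
E
python3 - <<'E'
from h import *
o,im,c=look('w2'); p,f=fit(c,im,(.3507,-.317,np.deg2rad(59)),SZ['disp'],.004)
print(p,np.rad2deg(p[2]),f,grip(p,'disp')); goto(o,grip(p,'disp'),np.rad2deg(p[2])+90,.030)
cv2.imwrite('pics/w2b.png',np.hstack([im,cv2.resize(draw(c,im,p[:2],[(p,SZ['disp'],.004,(0,0,255))]),(160,160)).repeat(1,0) if 0 else im[:,:160]]))
q=proj(c,np.vstack([outline(p,SZ['disp'],.004),np.r_[grip(p,'disp'),.038]])).astype(int)
for u,v in q: cv2.circle(im,(int(u),int(v)),1,(0,255,0),-1)
cv2.imwrite('pics/w2b.png',im)
E
```

```text
Traceback (most recent call last):
  File "h.py", line 51, in look
    print('t',o['time'],o['tool_pos'].round(4),o['ee_rot'].round(3),o['joint_positions'].round(2),o['width'].round(4))
                                                                                                  ^^^^^^^^^^^^^^^^
AttributeError: 'float' object has no attribute 'round'
```

```bash
sed -i "s/o\['width'\].round(4)/round(o['width'],4)/" h.py
cat >> h.py <<'E'
def check(tag,k,p0,S=SZ,z=.004,rng=.009):
    o,im,c=look(tag); p,f=fit(c,im,p0,S[k],z,rng=rng); g=grip(p,k) 
    print(k,p[:2].round(4),'deg',np.rad2deg(p[2]).round(1),'score',round(f,1),'grip',g.round(4))
    v=im.copy()
    for a,b in proj(c,np.vstack([outline(p,S[k],z),np.r_[g,.038]])).astype(int): cv2.circle(v,(int(a),int(b)),1,(0,255,0),-1)
    cv2.imwrite(f'pics/{tag}v.png',v)
    return o,p,g
E
python3 - <<'E'
from h import *
o,p,g=check('w2','disp',(.3507,-.317,np.deg2rad(59))); goto(o,g,np.rad2deg(p[2])+90,.030)
E
```

```text
t 4.0333 [ 0.3451 -0.3268  0.1042] [-3.141e+00  3.000e-03  2.598e+00] [-0.88 -0.03  1.73 -0.    1.44 -1.9 ] 0.0699
disp [ 0.3524 -0.3183] deg 58.8 score 114.8 grip [ 0.3467 -0.3277]
shift [-0.016  0.001  0.742] turn [-0.001  0.002  0.001] | world d [ 0.0015 -0.0009 -0.0742]
```

View pics/w2v.png

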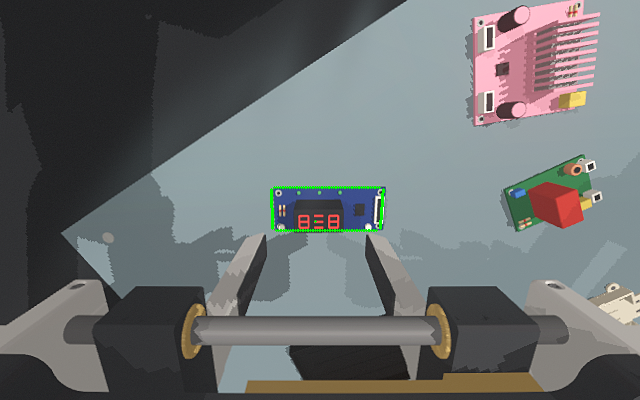

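The overlay matches the board, which is centred between the fingers at about (328,209). I'll descend, grip and lift.

Emit:
{"fn": "servo_tool", "kwargs": {
  "plan": [
    [-0.015,0,0.4,0,0,0,70],
    [-0.015,0,0.65,0,0,0,70],
    [-0.015,0,0.72,0,0,0,70],
    [-0.015,0,0.72,0,0,0,70],
    [-0.015,0,0.72,0,0,0,30],
    [-0.015,0,0.72,0,0,0,30],
    [-0.015,0,0.72,0,0,0,30],
    [-0.015,0,0.72,0,0,0,30],
    [-0.015,0,0.72,0,0,0,30],
    [-0.015,0,0.72,0,0,0,30]
  ]
}}

```text
time: 4.92
tool_pos: [0.3469, -0.3273, 0.0321]
ee_rot: [-3.141, 0.003, 2.598]
wrist_force: [-0.8, 1.2, 5.5]
width: 0.0436
finger_force: 30.0
```

Emit:
{"fn": "servo_tool", "kwargs": {
  "plan": [
    [0,0,0,0,0,0,30],
    [0,0,-0.1,0,0,0,30],
    [0,0,-0.3,0,0,0,30],
    [0,0,-0.6,0,0,0,30],
    [0,0,-0.8,0,0,0,30],
    [0,0,-0.8,0,0,0,30]
  ]
}}

```text
time: 5.42
tool_pos: [0.3477, -0.3291, 0.1157]
ee_rot: [-3.138, 0.009, 2.598]
wrist_force: [0.1, -0.2, 1.1]
width: 0.0436
finger_force: 30.0
```

```bash
python3 - <<'E'
from h import *
o=robot.get_obs(); p=np.load('fit.npz')['hdisp']; print(o['tool_pos'],o['ee_rot'],o['width'],o['finger_force'])
goto(o,grip(p,'disp'),np.rad2deg(p[2])+90,.13)
E
```

```text
[ 0.34766922 -0.32909262  0.11574917] [-3.13796515  0.00889009  2.59772883] 0.04360449938544669 29.999800622463226
shift [ 2.1    6.812 -0.186] turn [-0.004  0.005 -0.385] | world d [0.1727 0.6916 0.0143]
```

The board is gripped at width 43.6 mm and lifted. I'll carry it towards the display housing and stop short to look at it.

Emit:
{"fn": "servo_tool", "kwargs": {
  "plan": [
    [0.42,0.97,-0.1,0,0,0,30],
    [0.42,0.97,-0.1,0,0,0,30],
    [0.42,0.97,-0.1,0,0,0,30]
  ]
}}

```text
time: 5.67
tool_pos: [0.3593, -0.2188, 0.1194]
ee_rot: [3.14, -0.003, 2.598]
wrist_force: [1.3, -0.9, -2.1]
width: 0.0439
finger_force: 30.0
```

Emit:
{"fn": "servo_tool", "kwargs": {
  "plan": [
    [0.42,0.97,-0.05,0,0,0,30],
    [0.42,0.97,-0.05,0,0,0,30],
    [0.42,0.97,-0.05,0,0,0,30]
  ]
}}

```text
time: 5.92
tool_pos: [0.3734, -0.1137, 0.1243]
ee_rot: [3.141, -0.003, 2.599]
wrist_force: [0.1, 0.1, -1.0]
width: 0.0436
finger_force: 30.0
```

Emit:
{"fn": "servo_tool", "kwargs": {
  "plan": [
    [0.42,0.97,0,0,0,0,30],
    [0.42,0.97,0,0,0,0,30],
    [0.42,0.97,0,0,0,0,30]
  ]
}}

```text
time: 6.17
tool_pos: [0.3876, -0.0091, 0.1242]
ee_rot: [3.141, -0.002, 2.6]
wrist_force: [0.4, -0.2, -1.4]
width: 0.0437
finger_force: 30.0
```

Emit:
{"fn": "servo_tool", "kwargs": {
  "plan": [
    [0.42,0.97,0,0,0,0,30],
    [0.42,0.97,0,0,0,0,30],
    [0.42,0.97,0,0,0,0,30]
  ]
}}

```text
time: 6.42
tool_pos: [0.4019, 0.0956, 0.1242]
ee_rot: [3.142, -0.002, 2.6]
wrist_force: [-0.2, -0.8, -1.4]
width: 0.0436
finger_force: 30.0
```

Emit:
{"fn": "servo_tool", "kwargs": {
  "plan": [
    [0.42,0.97,0,0,0,0,30],
    [0.42,0.97,0,0,0,0,30],
    [0.42,0.97,0,0,0,0,30],
    [0.42,0.97,0,0,0,0,30]
  ]
}}

```text
time: 6.75
tool_pos: [0.4164, 0.2005, 0.1239]
ee_rot: [-3.141, -0.002, 2.603]
wrist_force: [-0.7, 0.4, -0.2]
width: 0.0441
finger_force: 30.0
```

```bash
python3 - <<'E'
from h import *
p0=np.load('fit.npz')['hdisp']; print(p0)
o,p,g=check('w3','disp',p0,HS,.013)
goto(o,g,np.rad2deg(p[2])+90,.13)
E
```

```text
[0.51972958 0.37353629 1.63106118]
t 6.75 [0.4164 0.2005 0.1239] [-3.141e+00 -2.000e-03  2.603e+00] [ 0.32 -0.07  1.72  0.    1.49 -0.71] 0.0441
disp [0.5239 0.3705] deg 93.2 score 108.9 grip [0.5245 0.3595]
shift [-0.113  1.919 -0.062] turn [ 0.    -0.002 -0.378] | world d [0.1081 0.1589 0.0061]
```

View pics/w3v.png

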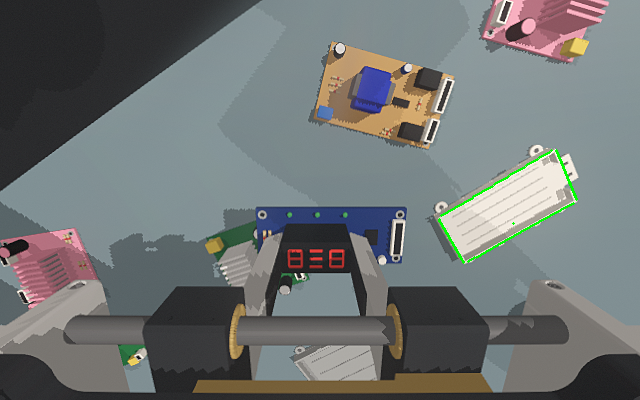

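The fitted outline lies on the white housing at (507,205). I'll also measure the held board and the power board from this picture.

```bash
cat >> h.py <<'E'
def held(tag,o,k,zg):
    """pose of held board relative to TCP: offset along board x,y and yaw error"""
    im=cv2.imread(f'pics/{tag}.png'); c=cam('wrist',o); y=o['ee_rot'][2]-np.pi/2; d=np.array([np.cos(y),np.sin(y)])
    t=o['tool_pos']; p,f=fit(c,im,np.r_[t[:2]-OFF[k]*d,y],SZ[k],t[2]-zg+.004,rng=.006,ry=.12)
    e=p[:2]-t[:2]; print('held',k,'along x',round(e@d,4),'nominal',-OFF[k],'along y',round(e@np.array([-d[1],d[0]]),4),'yaw err deg',np.rad2deg(p[2]-y).round(1),'score',round(f,1))
E
python3 - <<'E'
from h import *
class O(dict): pass
o=robot.get_obs()
held('w3',o,'disp',.0321)
im=cv2.imread('pics/w3.png'); p,f=fit(cam('wrist',o),im,np.load('fit.npz')['bpower'],SZ['power'],.004); print(p,np.rad2deg(p[2]),f)
E
```

```text
held disp along x 0.0074 nominal 0.011 along y 0.0025 yaw err deg 0.2 score 93.4
[0.35845841 0.30773645 0.81716405] 46.82005111492363 110.52027893066406
```

Emit:
{"fn": "servo_tool", "kwargs": {
  "plan": [
    [-0.05,0.97,0,0,0,0,30],
    [-0.05,0.97,0,0,0,0,30],
    [-0.05,0.97,0,0,0,0,30]
  ]
}}

```text
time: 7.05
tool_pos: [0.4731, 0.2789, 0.1239]
ee_rot: [3.142, -0.0, 2.598]
wrist_force: [-0.3, 0.2, -0.5]
width: 0.0442
finger_force: 30.0
```

Emit:
{"fn": "servo_tool", "kwargs": {
  "plan": [
    [-0.06,0.97,0,0,0,-0.378,30],
    [-0.06,0.97,0,0,0,-0.378,30],
    [-0.06,0.97,0,0,0,-0.378,30],
    [-0.06,0.97,0,0,0,-0.378,30],
    [-0.06,0.97,0,0,0,-0.378,30],
    [-0.06,0.97,0,0,0,-0.378,30],
    [-0.06,0.97,0,0,0,-0.378,30]
  ]
}}

```text
time: 7.63
tool_pos: [0.527, 0.3557, 0.1244]
ee_rot: [-3.14, -0.002, -3.096]
wrist_force: [-0.7, 0.0, -0.8]
width: 0.0437
finger_force: 30.0
```

Emit:
{"fn": "servo_tool", "kwargs": {
  "plan": [
    [0,0,0.3,0,0,0,30],
    [0,0,0.6,0,0,0,30],
    [0,0,0.6,0,0,0,30],
    [0,0,0.6,0,0,0,30]
  ]
}}

```text
time: 7.97
tool_pos: [0.5253, 0.3556, 0.0632]
ee_rot: [-3.139, -0.005, -3.094]
wrist_force: [0.6, -0.4, -0.6]
width: 0.0437
finger_force: 30.0
```

```bash
python3 - <<'E'
from h import *
o,im,c=look('w4'); held('w4',o,'disp',.0321)
p=np.array([.5239,.3705,np.deg2rad(93.2)])
d=np.array([np.cos(p[2]),np.sin(p[2])])
goto(o,p[:2]-.009*d-.0015*np.array([-d[1],d[0]]),183.2,.0345)
for a,b in proj(c,outline(p,HS['disp'],.013)).astype(int): cv2.circle(im,(int(a),int(b)),1,(0,255,0),-1)
cv2.imwrite('pics/w4v.png',cv2.resize(im[130:300,180:480],None,fx=2.5,fy=2.5))
E
```

```text
t 7.9667 [0.5253 0.3556 0.0632] [-3.139 -0.005 -3.094] [ 0.51  0.35  1.37 -0.    1.42 -1.11] 0.0437
held disp along x 0.0109 nominal 0.011 along y 0.0029 yaw err deg -1.9 score 91.6
shift [-0.01   0.061  0.286] turn [-0.002 -0.003 -0.005] | world d [ 0.0006  0.006  -0.0287]
```

View pics/w4v.png

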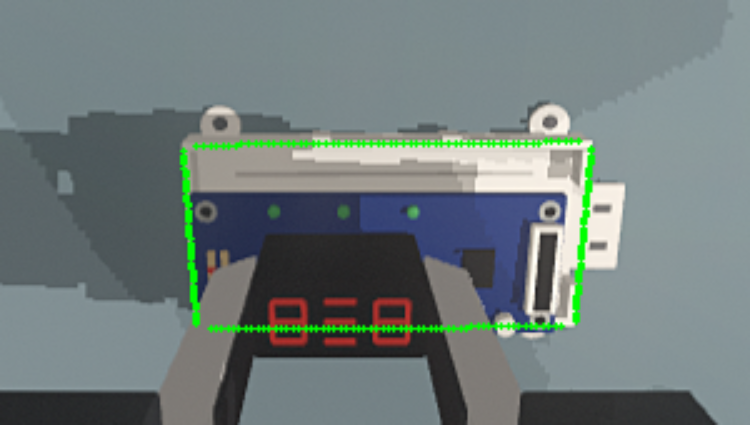

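The housing outline fits, and the board needs about 4 mm more towards +y and 2 mm towards +x. I'll lower it and release.

Emit:
{"fn": "servo_tool", "kwargs": {
  "plan": [
    [-0.018,0.045,0,0,0,0,30],
    [-0.018,0.045,0.1,0,0,0,30],
    [-0.018,0.045,0.18,0,0,0,30],
    [-0.018,0.045,0.22,0,0,0,30],
    [-0.018,0.045,0.25,0,0,0,30],
    [-0.018,0.045,0.27,0,0,0,30],
    [-0.018,0.045,0.28,0,0,0,30],
    [-0.018,0.045,0.28,0,0,0,30],
    [-0.018,0.045,0.28,0,0,0,30]
  ]
}}

```text
time: 8.77
tool_pos: [0.5286, 0.362, 0.0376]
ee_rot: [3.142, 0.0, -3.092]
wrist_force: [-0.1, -1.6, -1.1]
width: 0.044
finger_force: 30.0
```

Emit:
{"fn": "servo_tool", "kwargs": {
  "plan": [
    [0.01,-0.015,0.01,0,0,0,30],
    [0.01,-0.015,0.02,0,0,0,30],
    [0.01,-0.015,0.025,0,0,0,30],
    [0.01,-0.015,0.025,0,0,0,30]
  ]
}}

```text
time: 9.1
tool_pos: [0.5276, 0.3603, 0.0352]
ee_rot: [-3.142, 0.0, -3.092]
wrist_force: [-0.1, -0.4, 0.4]
width: 0.0438
finger_force: 30.0
```

Emit:
{"fn": "servo_tool", "kwargs": {
  "plan": [
    [0,0,0.005,0,0,0,30],
    [0,0,0.008,0,0,0,30],
    [0,0,0.008,0,0,0,60],
    [0,0,0.008,0,0,0,60],
    [0,0,0.008,0,0,0,60],
    [0,0,-0.3,0,0,0,60],
    [0,0,-0.7,0,0,0,60],
    [0,0,-0.95,0,0,0,60],
    [0,0,-0.95,0,0,0,60]
  ]
}}

```text
time: 9.85
tool_pos: [0.531, 0.3624, 0.138]
ee_rot: [3.135, 0.012, -3.092]
wrist_force: [0.9, -0.2, 0.3]
width: 0.0599
finger_force: 0.0
```

```bash
python3 - <<'E'
from h import *
o,p,g=check('w5','disp',(.5239,.3705,np.deg2rad(93.2)),SZ,.007)
im=cv2.imread('pics/w5v.png'); c=cam('wrist',o)
pp,f=fit(c,cv2.imread('pics/w5.png'),(.3585,.3077,.817),SZ['power'],.004); print(pp,np.rad2deg(pp[2]),f); goto(o,grip(pp,'power'),np.rad2deg(pp[2])+90,.13)
cv2.imwrite('pics/w5c.png',im[0:330,60:640])
E
```

```text
t 9.85 [0.531  0.3624 0.138 ] [ 3.135  0.012 -3.092] [ 0.51  0.31  1.27  0.    1.54 -1.11] 0.0599
disp [0.5259 0.3702] deg 92.4 score 117.2 grip [0.5263 0.3592]
[0.35790997 0.3086059  0.78399332] 44.919508117858285 62.85299301147461
shift [ 1.876 -0.559  0.053] turn [0.007 0.006 0.533] | world d [-0.1844 -0.0651 -0.008 ]
```

View pics/w5c.png

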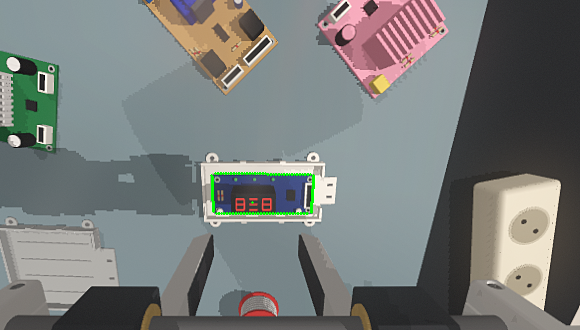

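The display board lies flat in its housing at (262,195), connector at the tongue end, with clearance all round. Next is the power board.

Emit:
{"fn": "servo_tool", "kwargs": {
  "plan": [
    [0.94,-0.28,0,0,0,0,62],
    [0.94,-0.28,0,0,0,0,62],
    [0.94,-0.28,0,0,0,0,62],
    [0.94,-0.28,0,0,0,0,62]
  ]
}}

```text
time: 10.23
tool_pos: [0.431, 0.3263, 0.1273]
ee_rot: [-3.139, -0.005, -3.09]
wrist_force: [-0.6, 0.6, 0.3]
width: 0.0621
finger_force: 0.0
```

Emit:
{"fn": "servo_tool", "kwargs": {
  "plan": [
    [0.94,-0.28,0.3,0,0,0.515,62],
    [0.94,-0.28,0.3,0,0,0.515,62],
    [0.94,-0.28,0.3,0,0,0.515,62],
    [0.94,-0.28,0.3,0,0,0.515,62],
    [0.94,-0.28,0.3,0,0,0.515,62],
    [0.94,-0.28,0.3,0,0,0.515,62],
    [0.94,-0.28,0.3,0,0,0.515,62],
    [0.94,-0.28,0.3,0,0,0.515,62],
    [0.94,-0.28,0.3,0,0,0.515,62]
  ]
}}

```text
time: 10.98
tool_pos: [0.343, 0.2951, 0.0992]
ee_rot: [-3.141, -0.0, 2.384]
wrist_force: [-0.7, 0.5, -0.2]
width: 0.0624
finger_force: 0.0
```

```bash
python3 - <<'E'
from h import *
o,p,g=check('w6','power',(.3585,.308,np.deg2rad(46.3)))
goto(o,g,np.rad2deg(p[2])+90,.031)
E
```

```text
t 10.9833 [0.343  0.2951 0.0992] [-3.141 -0.     2.384] [ 0.59 -0.07  1.78 -0.    1.44 -0.23] 0.0624
power [0.3579 0.3089] deg 46.9 score 106.6 grip [0.347  0.2973]
shift [-0.014  0.044  0.682] turn [-0.001 -0.    -0.004] | world d [ 0.0041  0.0022 -0.0682]
```

Emit:
{"fn": "servo_tool", "kwargs": {
  "plan": [
    [-0.014,0.042,0.2,0,0,0,62],
    [-0.014,0.042,0.45,0,0,0,62],
    [-0.014,0.042,0.62,0,0,0,62],
    [-0.014,0.042,0.68,0,0,0,62],
    [-0.014,0.042,0.68,0,0,0,62],
    [-0.014,0.042,0.68,0,0,0,20],
    [-0.014,0.042,0.68,0,0,0,20],
    [-0.014,0.042,0.68,0,0,0,20],
    [-0.014,0.042,0.68,0,0,0,20],
    [-0.014,0.042,0.68,0,0,0,20],
    [-0.014,0.042,0.68,0,0,0,20],
    [-0.014,0.042,0.68,0,0,0,20]
  ]
}}

```text
time: 12.03
tool_pos: [0.3472, 0.2976, 0.033]
ee_rot: [3.14, 0.001, 2.383]
wrist_force: [-0.6, -0.2, 4.4]
width: 0.0338
finger_force: 29.9
```

Emit:
{"fn": "servo_tool", "kwargs": {
  "plan": [
    [0,0,-0.05,0,0,0,20],
    [0,0,-0.2,0,0,0,20],
    [0,0,-0.5,0,0,0,20],
    [0,0,-0.9,0,0,0,20],
    [0,0,-0.95,0,0,0,20],
    [0,0,-0.95,0,0,0,20]
  ]
}}

```text
time: 12.53
tool_pos: [0.3481, 0.2982, 0.1298]
ee_rot: [3.136, 0.002, 2.383]
wrist_force: [0.1, 0.7, -2.4]
width: 0.0338
finger_force: 29.9
```

```bash
python3 - <<'E'
from h import *
o,im,c=look('w7'); held('w7',o,'power',.031); print(o['wrist_force'],o['wrist_torque'])
p=np.load('fit.npz')['hpower']; goto(o,grip(p,'power'),np.rad2deg(p[2])+90,.13)
for k,H in (('motor',(.6293,.1289,1.59)),):
    print(k,fit(c,im,H,HS[k],.013))
print('motor b',fit(c,im,(.4406,.1064,np.deg2rad(78)),SZ['motor'],.004))
E
```

```text
t 12.5333 [0.3481 0.2982 0.1298] [3.136e+00 2.000e-03 2.383e+00] [ 0.58 -0.09  1.73 -0.    1.49 -0.23] 0.0338
held power along x 0.017 nominal 0.016 along y 0.0004 yaw err deg -1.0 score 102.4
[ 0.08973349  0.70045057 -2.3570788 ] [ 0.07091828 -0.1123612   0.00084647]
shift [-6.065 -3.79  -0.016] turn [ 0.003  0.002 -0.385] | world d [ 1.792e-01 -6.924e-01  2.000e-04]
motor (array([0.61772559, 0.1437197 , 1.30697649]), np.float64(16.83350944519043))
motor b (array([0.43749254, 0.09996906, 1.1545795 ]), np.float64(48.93790817260742))
```

The power board is held and matches the nominal offsets. I'll carry it to the power housing and stop beside it to look.

Emit:
{"fn": "servo_tool", "kwargs": {
  "plan": [
    [-0.97,-0.6,0,0,0,-0.385,20],
    [-0.97,-0.6,0,0,0,-0.385,20],
    [-0.97,-0.6,0,0,0,-0.385,20],
    [-0.97,-0.6,0,0,0,-0.385,20],
    [-0.97,-0.6,0,0,0,-0.385,20],
    [-0.97,-0.6,0,0,0,-0.385,20],
    [-0.97,-0.6,0,0,0,-0.385,20]
  ]
}}

```text
time: 13.17
tool_pos: [0.3738, 0.1858, 0.1238]
ee_rot: [-3.139, -0.005, 2.987]
wrist_force: [0.6, -0.2, -2.5]
width: 0.0337
finger_force: 29.9
```

Emit:
{"fn": "servo_tool", "kwargs": {
  "plan": [
    [-0.6,-0.92,0,0,0,0,20],
    [-0.6,-0.92,0,0,0,0,20],
    [-0.6,-0.92,0,0,0,0,20]
  ]
}}

```text
time: 13.42
tool_pos: [0.4202, 0.0847, 0.1248]
ee_rot: [-3.139, -0.003, 2.987]
wrist_force: [1.1, 0.7, -2.6]
width: 0.0338
finger_force: 29.9
```

Emit:
{"fn": "servo_tool", "kwargs": {
  "plan": [
    [-0.6,-0.92,0,0,0,0,20],
    [-0.6,-0.92,0,0,0,0,20],
    [-0.6,-0.92,0,0,0,0,20]
  ]
}}

```text
time: 13.67
tool_pos: [0.4657, -0.0163, 0.1247]
ee_rot: [-3.14, -0.003, 2.984]
wrist_force: [0.8, 1.0, -2.8]
width: 0.0338
finger_force: 29.9
```

Emit:
{"fn": "servo_tool", "kwargs": {
  "plan": [
    [-0.6,-0.92,0,0,0,0,20],
    [-0.6,-0.92,0,0,0,0,20],
    [-0.6,-0.92,0,0,0,0,20]
  ]
}}

```text
time: 13.92
tool_pos: [0.5109, -0.1165, 0.1244]
ee_rot: [-3.141, -0.003, 2.984]
wrist_force: [-0.0, 0.2, -2.3]
width: 0.0341
finger_force: 29.9
```

Emit:
{"fn": "servo_tool", "kwargs": {
  "plan": [
    [-0.6,-0.92,0,0,0,0,20],
    [-0.6,-0.92,0,0,0,0,20],
    [-0.6,-0.92,0,0,0,0,20],
    [-0.6,-0.92,0,0,0,0,20]
  ]
}}

```text
time: 14.25
tool_pos: [0.5564, -0.2182, 0.1235]
ee_rot: [-3.14, -0.003, 2.981]
wrist_force: [-0.2, -0.2, -2.9]
width: 0.0337
finger_force: 29.9
```

```bash
python3 - <<'E'
from h import *
p0=np.load('fit.npz')['hpower']; print(p0)
o,p,g=check('w8','power',p0,HS,.013); held('w8',o,'power',.033)
goto(o,g,np.rad2deg(p[2])+90,.065)
c=cam('wrist',o);im=cv2.imread('pics/w8.png')
print('filt b',fit(c,im,(.4507,-.1221,1.52),SZ['filt'],.004),'filt h',fit(c,im,(.6316,-.1293,1.51),HS['filt'],.013))
E
```

```text
[ 0.52975964 -0.37841484  1.41583414]
t 14.25 [ 0.5564 -0.2182  0.1235] [-3.140e+00 -3.000e-03  2.981e+00] [-0.47  0.23  1.4  -0.    1.51 -1.88] 0.0337
power [ 0.5319 -0.3795] deg 81.2 score 97.8 grip [ 0.5294 -0.3953]
held power along x 0.0158 nominal 0.016 along y -0.0 yaw err deg -4.2 score 99.1
shift [-0.018 -1.791  0.588] turn [-0.001 -0.002 -0.004] | world d [-0.027  -0.1771 -0.0585]
filt b (array([ 0.452884  , -0.1229585 ,  1.51705878]), np.float64(114.23426055908203)) filt h (array([ 0.63162246, -0.12431834,  1.32239379]), np.float64(78.31639099121094))
```

View pics/w8v.png

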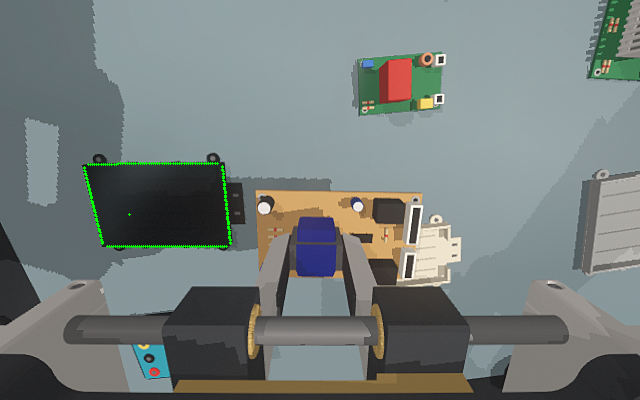

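The outline fits the black housing at (158,205). The filter board is at (400,84) and the cream housing is behind the held board. I'll move over the power housing and check the alignment low down.

Emit:
{"fn": "servo_tool", "kwargs": {
  "plan": [
    [-0.01,-0.9,0,0,0,0,20],
    [-0.01,-0.9,0,0,0,0,20],
    [-0.01,-0.9,0,0,0,0,20]
  ]
}}

```text
time: 14.55
tool_pos: [0.5412, -0.3067, 0.1249]
ee_rot: [-3.139, -0.003, 2.983]
wrist_force: [-0.9, -0.0, -2.1]
width: 0.034
finger_force: 29.9
```

Emit:
{"fn": "servo_tool", "kwargs": {
  "plan": [
    [-0.01,-0.89,0,0,0,0,20],
    [-0.01,-0.89,0,0,0,0,20],
    [-0.01,-0.89,0,0,0,0,20],
    [-0.01,-0.89,0,0,0,0,20]
  ]
}}

```text
time: 14.88
tool_pos: [0.5292, -0.3916, 0.1248]
ee_rot: [3.14, -0.003, 2.984]
wrist_force: [-1.1, 0.9, -3.0]
width: 0.034
finger_force: 29.9
```

Emit:
{"fn": "servo_tool", "kwargs": {
  "plan": [
    [0,0,0.3,0,0,0,20],
    [0,0,0.55,0,0,0,20],
    [0,0,0.6,0,0,0,20],
    [0,0,0.6,0,0,0,20],
    [0,0,0.6,0,0,0,20]
  ]
}}

```text
time: 15.3
tool_pos: [0.531, -0.3892, 0.0671]
ee_rot: [3.141, -0.001, 2.989]
wrist_force: [-0.7, -0.6, -1.6]
width: 0.0338
finger_force: 29.9
```

```bash
python3 - <<'E'
from h import *
o,im,c=look('w9'); held('w9',o,'power',.033)
p=np.array([.5319,-.3795,np.deg2rad(81.2)])
goto(o,grip(p,'power'),171.2,.036)
for a,b in proj(c,outline(p,HS['power'],.013)).astype(int): cv2.circle(im,(int(a),int(b)),1,(0,255,0),-1)
cv2.imwrite('pics/w9v.png',cv2.resize(im[130:300,180:480],None,fx=2.5,fy=2.5))
E
```

```text
t 15.3 [ 0.531  -0.3892  0.0671] [ 3.141e+00 -1.000e-03  2.989e+00] [-0.72  0.4   1.3   0.    1.44 -2.14] 0.0338
held power along x 0.0141 nominal 0.016 along y -0.0003 yaw err deg -2.0 score 102.9
shift [ 0.006 -0.063  0.311] turn [ 0. -0.  0.] | world d [-0.0016 -0.0061 -0.0311]
```

View pics/w9v.png

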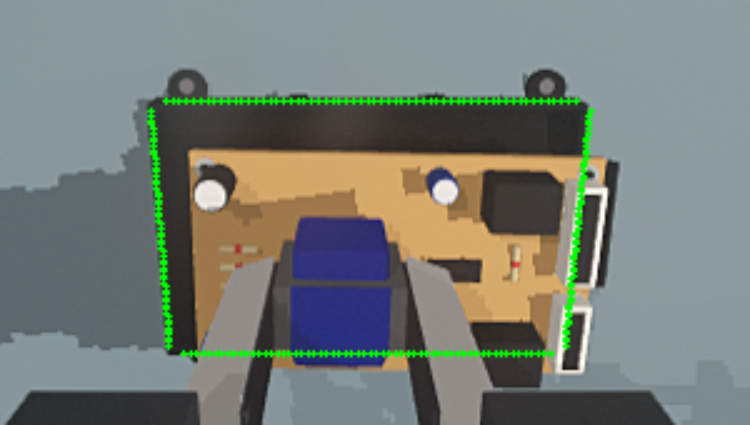

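The board needs about 6 mm more towards −y and about 1.5° of positive yaw.

Emit:
{"fn": "servo_tool", "kwargs": {
  "plan": [
    [0.006,-0.063,0,0,0,-0.015,20],
    [0.006,-0.063,0,0,0,-0.015,20],
    [0.006,-0.063,0.1,0,0,-0.015,20],
    [0.006,-0.063,0.18,0,0,-0.015,20],
    [0.006,-0.063,0.23,0,0,-0.015,20],
    [0.006,-0.063,0.26,0,0,-0.015,20],
    [0.006,-0.063,0.27,0,0,-0.015,20],
    [0.006,-0.063,0.28,0,0,-0.015,20],
    [0.006,-0.063,0.28,0,0,-0.015,20],
    [0.006,-0.063,0.28,0,0,-0.015,20]
  ]
}}

```text
time: 16.18
tool_pos: [0.5293, -0.3971, 0.0393]
ee_rot: [-3.141, 0.0, 3.011]
wrist_force: [-0.4, 0.4, -2.2]
width: 0.0342
finger_force: 29.9
```

Emit:
{"fn": "servo_tool", "kwargs": {
  "plan": [
    [0,0.012,0.015,0,0,0,20],
    [0,0.012,0.025,0,0,0,20],
    [0,0.012,0.03,0,0,0,20],
    [0,0.012,0.03,0,0,0,20],
    [0,0.012,0.03,0,0,0,20]
  ]
}}

```text
time: 16.6
tool_pos: [0.5293, -0.3957, 0.0362]
ee_rot: [-3.142, 0.0, 3.011]
wrist_force: [-0.2, 0.3, -2.4]
width: 0.0339
finger_force: 29.9
```

Emit:
{"fn": "servo_tool", "kwargs": {
  "plan": [
    [0,0,0.008,0,0,0,20],
    [0,0,0.015,0,0,0,20],
    [0,0,0.015,0,0,0,20],
    [0,0,0.015,0,0,0,20]
  ]
}}

```text
time: 16.93
tool_pos: [0.5294, -0.3958, 0.036]
ee_rot: [-3.141, 0.001, 3.011]
wrist_force: [-3.0, 1.6, 5.9]
width: 0.0335
finger_force: 29.9
```

Contact at about 8 N. I release and lift.

Emit:
{"fn": "servo_tool", "kwargs": {
  "plan": [
    [0,0,0,0,0,0,54],
    [0,0,0,0,0,0,54],
    [0,0,0,0,0,0,54],
    [0,0,0,0,0,0,54],
    [0,0,-0.3,0,0,0,54],
    [0,0,-0.7,0,0,0,54],
    [0,0,-0.98,0,0,0,54],
    [0,0,-0.98,0,0,0,54]
  ]
}}

```text
time: 17.6
tool_pos: [0.5323, -0.3986, 0.1414]
ee_rot: [-3.133, 0.012, 3.011]
wrist_force: [0.2, -0.6, 1.5]
width: 0.054
finger_force: 0.0
```

```bash
python3 - <<'E'
from h import *
o,p,g=check('w10','power',(.5319,-.3795,np.deg2rad(81.2)),SZ,.007)
c=cam('wrist',o);im=cv2.imread('pics/w10.png')
print('H again',fit(c,im,(.5319,-.3795,np.deg2rad(81.2)),HS['power'],.013,rng=.006))
p=np.array((.4529,-.123,1.517)); goto(o,grip(p,'filt'),np.rad2deg(p[2])+90,.105)
cv2.imwrite('pics/w10c.png',cv2.imread('pics/w10v.png')[100:330,150:500])
E
```

```text
t 17.6 [ 0.5323 -0.3986  0.1414] [-3.133  0.012  3.011] [-0.73  0.36  1.21 -0.    1.56 -2.17] 0.054
power [ 0.5322 -0.3802] deg 80.8 score 116.3 grip [ 0.5297 -0.396 ]
H again (array([ 0.53088313, -0.37941303,  1.41528728]), np.float64(103.91471099853516))
shift [1.143 2.532 0.328] turn [-0.006  0.008 -0.049] | world d [-0.0799  0.2656 -0.0364]
```

View pics/w10c.png

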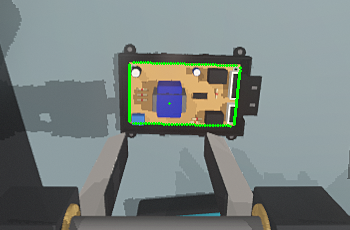

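The power board is seated within about 1.5 mm of the housing centre, connectors at the tongue end. Next is the filter board.

Emit:
{"fn": "servo_tool", "kwargs": {
  "plan": [
    [0.38,0.85,0,0,0,0,46],
    [0.38,0.85,0,0,0,0,46],
    [0.38,0.85,0,0,0,0,46]
  ]
}}

```text
time: 17.9
tool_pos: [0.5, -0.3009, 0.1291]
ee_rot: [3.136, -0.007, 3.013]
wrist_force: [0.4, -0.5, -0.8]
width: 0.046
finger_force: 0.0
```

Emit:
{"fn": "servo_tool", "kwargs": {
  "plan": [
    [0.38,0.84,0,0,0,0,46],
    [0.38,0.84,0,0,0,0,46],
    [0.38,0.84,0,0,0,0,46]
  ]
}}

```text
time: 18.15
tool_pos: [0.4735, -0.2132, 0.1304]
ee_rot: [3.138, -0.005, 3.014]
wrist_force: [0.6, 1.1, -1.5]
width: 0.0458
finger_force: 0.0
```

Emit:
{"fn": "servo_tool", "kwargs": {
  "plan": [
    [0.38,0.84,0.3,0,0,-0.05,46],
    [0.38,0.84,0.3,0,0,-0.05,46],
    [0.38,0.84,0.3,0,0,-0.05,46],
    [0.38,0.84,0.3,0,0,-0.05,46],
    [0.38,0.84,0.3,0,0,-0.05,46]
  ]
}}

```text
time: 18.57
tool_pos: [0.4493, -0.1303, 0.102]
ee_rot: [-3.141, -0.0, 3.091]
wrist_force: [0.2, -0.3, -0.1]
width: 0.0464
finger_force: 0.0
```

```bash
python3 - <<'E'
from h import *
o,p,g=check('w11','filt',(.4529,-.123,1.517))
goto(o,g,np.rad2deg(p[2])+90,.031)
E
```

```text
t 18.5667 [ 0.4493 -0.1303  0.102 ] [-3.141 -0.     3.091] [-0.4  -0.04  1.74 -0.    1.44 -1.92] 0.0464
filt [ 0.4509 -0.1223] deg 86.8 score 99.9 grip [ 0.4504 -0.1323]
shift [-0.012 -0.018  0.71 ] turn [-0.001 -0.     0.003] | world d [ 0.0011 -0.002  -0.071 ]
```

Emit:
{"fn": "servo_tool", "kwargs": {
  "plan": [
    [-0.018,-0.02,0.2,0,0,0,46],
    [-0.018,-0.02,0.45,0,0,0,46],
    [-0.018,-0.02,0.64,0,0,0,46],
    [-0.018,-0.02,0.7,0,0,0,46],
    [-0.018,-0.02,0.7,0,0,0,46],
    [-0.018,-0.02,0.7,0,0,0,10],
    [-0.018,-0.02,0.7,0,0,0,10],
    [-0.018,-0.02,0.7,0,0,0,10],
    [-0.018,-0.02,0.7,0,0,0,10],
    [-0.018,-0.02,0.7,0,0,0,10],
    [-0.018,-0.02,0.7,0,0,0,10],
    [-0.018,-0.02,0.7,0,0,0,10]
  ]
}}

```text
time: 19.62
tool_pos: [0.4518, -0.1323, 0.0337]
ee_rot: [-3.141, 0.003, 3.089]
wrist_force: [-0.5, 0.4, 5.1]
width: 0.0197
finger_force: 30.0
```

Emit:
{"fn": "servo_tool", "kwargs": {
  "plan": [
    [0,0,-0.05,0,0,0,10],
    [0,0,-0.2,0,0,0,10],
    [0,0,-0.5,0,0,0,10],
    [0,0,-0.9,0,0,0,10],
    [0,0,-0.95,0,0,0,10],
    [0,0,-0.95,0,0,0,10]
  ]
}}

```text
time: 20.12
tool_pos: [0.4526, -0.133, 0.1306]
ee_rot: [-3.139, 0.006, 3.09]
wrist_force: [-0.0, -0.1, -2.0]
width: 0.0198
finger_force: 30.0
```

```bash
python3 - <<'E'
from h import *
o,im,c=look('w12'); held('w12',o,'filt',.033); print(o['finger_force'])
p=np.load('fit.npz')['hfilt']; goto(o,grip(p,'filt'),np.rad2deg(p[2])+90,.13)
E
```

```text
t 20.1167 [ 0.4526 -0.133   0.1306] [-3.139  0.006  3.09 ] [-0.41 -0.06  1.7  -0.    1.49 -1.92] 0.0198
held filt along x 0.0078 nominal 0.01 along y 0.0023 yaw err deg 0.2 score 86.9
29.969871640205383
shift [-1.785  0.03   0.017] turn [-0.002  0.004  0.004] | world d [ 0.1784 -0.0063 -0.0006]
```

The filter board is gripped. I'll stop between the cream and grey housings so both show in one wrist picture.

Emit:
{"fn": "servo_tool", "kwargs": {
  "plan": [
    [-0.86,0.71,0,0,0,0,10],
    [-0.86,0.71,0,0,0,0,10],
    [-0.86,0.71,0,0,0,0,10]
  ]
}}

```text
time: 20.42
tool_pos: [0.5405, -0.0639, 0.1244]
ee_rot: [3.14, -0.004, 3.089]
wrist_force: [-0.1, -1.1, 0.5]
width: 0.0198
finger_force: 30.0
```

Emit:
{"fn": "servo_tool", "kwargs": {
  "plan": [
    [-0.86,0.71,0,0,0,0,10],
    [-0.86,0.71,0,0,0,0,10],
    [-0.86,0.71,0,0,0,0,10],
    [-0.86,0.71,0,0,0,0,10],
    [-0.86,0.71,0,0,0,0,10]
  ]
}}

```text
time: 20.83
tool_pos: [0.6288, 0.0017, 0.1233]
ee_rot: [-3.141, -0.007, 3.092]
wrist_force: [-1.6, -0.2, -1.4]
width: 0.0199
finger_force: 30.0
```

```bash
python3 - <<'E'
from h import *
F=np.load('fit.npz')
o,p,g=check('w13','filt',F['hfilt'],HS,.013); held('w13',o,'filt',.0337)
goto(o,g,np.rad2deg(p[2])+90,.065)
c=cam('wrist',o);im=cv2.imread('pics/w13.png');v=cv2.imread('pics/w13v.png')
for k,S,q,z in (('motor',HS,F['hmotor'],.013),('motor',SZ,(.4406,.1064,np.deg2rad(78)),.004)):
    m,f=fit(c,im,q,S[k],z); print(m.round(4),np.rad2deg(m[2]).round(1),round(f,1))
    for a,b in proj(c,outline(m,S[k],z)).astype(int): cv2.circle(v,(int(a),int(b)),1,(0,0,255),-1)
cv2.imwrite('pics/w13v.png',v)
E
```

```text
t 20.8333 [0.6288 0.0017 0.1233] [-3.141 -0.007  3.092] [-0.09  0.3   1.31 -0.    1.53 -1.61] 0.0199
filt [ 0.6258 -0.1325] deg 87.9 score 92.4 grip [ 0.6255 -0.1425]
held filt along x 0.0094 nominal 0.01 along y -0.0003 yaw err deg -5.4 score 80.4
shift [-0.043 -1.442  0.584] turn [-0.    -0.004 -0.009] | world d [-0.0034 -0.1442 -0.0583]
[0.6291 0.1258 1.5828] 90.7 84.3
[0.4424 0.1099 1.3524] 77.5 54.5
```

View pics/w13v.png

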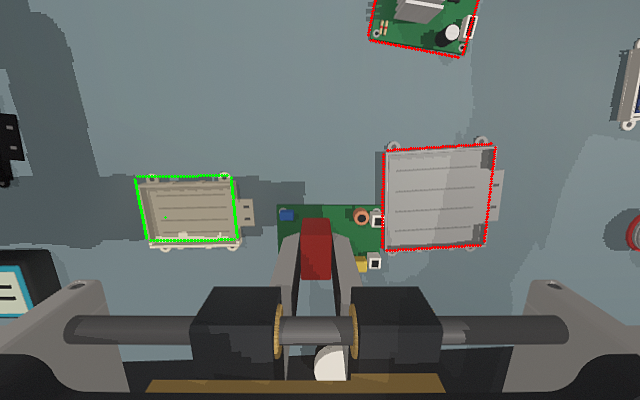

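The motor housing and motor board outlines (red) fit. The cream housing outline (green) sits about 5 px too high, so I'll refit it from a better start.

```bash
python3 - <<'E'
from h import *
o=robot.get_obs(); c=cam('wrist',o); im=cv2.imread('pics/w13.png')
for sz,z in ((HS['filt'],.013),((.092,.064),.013),((.092,.064),.003)):
    for s in (.6,1.):
        for x0 in (.631,.634):
            p,f=fit(c,im,(x0,-.131,1.52),sz,z,rng=.003,ry=.05,sig=s); print(sz,z,s,p[:2].round(4),np.rad2deg(p[2]).round(1),round(f,1))
v=cv2.resize(im[150:270,110:270],None,fx=4,fy=4)
for x,col in ((.629,(255,0,0)),(.633,(0,0,255))):
    for a,b in ((proj(c,outline((x,-.131,np.deg2rad(87.3)),HS['filt'],.013))-[110,150])*4).astype(int): cv2.circle(v,(int(a),int(b)),1,col,-1)
cv2.imwrite('pics/fh.png',v)
E
```

```text
(0.098, 0.07) 0.013 0.6 [ 0.6303 -0.1345] 88.8 94.3
(0.098, 0.07) 0.013 0.6 [ 0.6303 -0.1345] 88.8 94.3
(0.098, 0.07) 0.013 1.0 [ 0.6301 -0.1339] 88.9 92.4
(0.098, 0.07) 0.013 1.0 [ 0.6301 -0.1339] 88.9 92.4
(0.092, 0.064) 0.013 0.6 [ 0.6288 -0.1261] 88.4 84.0
(0.092, 0.064) 0.013 0.6 [ 0.637  -0.1264] 88.0 74.6
(0.092, 0.064) 0.013 1.0 [ 0.6286 -0.1274] 88.2 81.9
(0.092, 0.064) 0.013 1.0 [ 0.6373 -0.1271] 87.8 70.0
(0.092, 0.064) 0.003 0.6 [ 0.6292 -0.132 ] 89.4 82.4
(0.092, 0.064) 0.003 0.6 [ 0.6302 -0.131 ] 91.7 80.4
(0.092, 0.064) 0.003 1.0 [ 0.6289 -0.1315] 88.7 78.7
(0.092, 0.064) 0.003 1.0 [ 0.6293 -0.131 ] 93.5 77.0
```

View pics/fh.png

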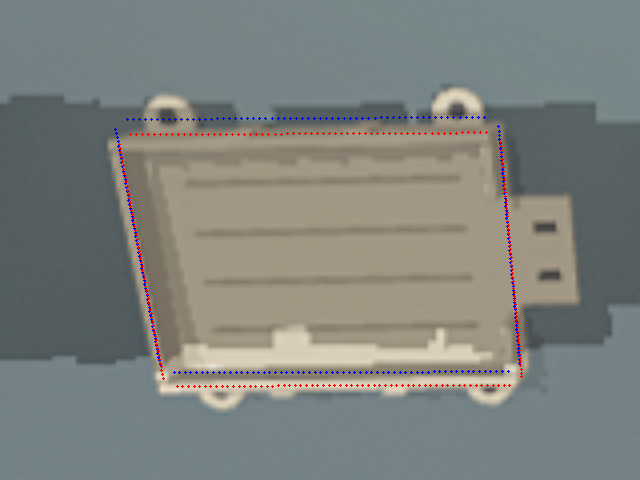

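The red outline (x = 0.633) nearly coincides with the cream rim; the rim itself is turned about 2° further. I take (0.634, −0.1315), yaw 89.2°. Now placing the filter board.

Emit:
{"fn": "servo_tool", "kwargs": {
  "plan": [
    [-0.065,-0.72,0,0,0,0,10],
    [-0.065,-0.72,0,0,0,0,10],
    [-0.065,-0.72,0,0,0,0,10]
  ]
}}

```text
time: 21.13
tool_pos: [0.6309, -0.0781, 0.1264]
ee_rot: [-3.138, -0.002, 3.083]
wrist_force: [0.2, -0.3, -1.3]
width: 0.0197
finger_force: 30.0
```

Emit:
{"fn": "servo_tool", "kwargs": {
  "plan": [
    [-0.065,-0.71,0,0,0,-0.023,10],
    [-0.065,-0.71,0,0,0,-0.023,10],
    [-0.065,-0.71,0,0,0,-0.023,10],
    [-0.065,-0.71,0,0,0,-0.023,10],
    [-0.065,-0.71,0,0,0,-0.023,10]
  ]
}}

```text
time: 21.55
tool_pos: [0.6343, -0.1427, 0.1269]
ee_rot: [3.14, -0.001, 3.124]
wrist_force: [0.6, -0.4, -1.3]
width: 0.0198
finger_force: 30.0
```

Emit:
{"fn": "servo_tool", "kwargs": {
  "plan": [
    [0,0,0.3,0,0,0,10],
    [0,0,0.5,0,0,0,10],
    [0,0,0.57,0,0,0,10],
    [0,0,0.57,0,0,0,10],
    [0,0,0.57,0,0,0,10],
    [0,0,0.57,0,0,0,10]
  ]
}}

```text
time: 22.05
tool_pos: [0.6366, -0.1425, 0.0724]
ee_rot: [-3.141, 0.003, 3.126]
wrist_force: [-0.4, 0.7, -0.4]
width: 0.0198
finger_force: 30.0
```

```bash
python3 - <<'E'
from h import *
o,im,c=look('w14'); held('w14',o,'filt',.0337)
p=np.array([.634,-.1315,np.deg2rad(89.2)])
for x0 in (.631,.635): print(fit(c,im,(x0,-.1315,p[2]),HS['filt'],.013,rng=.003,ry=.05))
goto(o,grip(p,'filt')+[.001,0],179.2,.0367)
E
```

```text
t 22.05 [ 0.6366 -0.1425  0.0724] [-3.141e+00  3.000e-03  3.126e+00] [-0.31  0.38  1.32 -0.    1.44 -1.86] 0.0198
held filt along x 0.008 nominal 0.01 along y 0.0026 yaw err deg -0.1 score 94.1
(array([ 0.63294738, -0.13379724,  1.53648486]), np.float64(90.64134216308594))
(array([ 0.63233643, -0.13337713,  1.51242891]), np.float64(90.25061798095703))
shift [0.018 0.01  0.356] turn [-0.001  0.002 -0.001] | world d [-0.0017  0.001  -0.0357]
```

Emit:
{"fn": "servo_tool", "kwargs": {
  "plan": [
    [0.012,0.008,0.1,0,0,0,10],
    [0.012,0.008,0.2,0,0,0,10],
    [0.012,0.008,0.27,0,0,0,10],
    [0.012,0.008,0.3,0,0,0,10],
    [0.012,0.008,0.32,0,0,0,10],
    [0.012,0.008,0.33,0,0,0,10],
    [0.012,0.008,0.33,0,0,0,10],
    [0.012,0.008,0.33,0,0,0,10],
    [0.012,0.008,0.33,0,0,0,10]
  ]
}}

```text
time: 22.85
tool_pos: [0.6347, -0.1421, 0.0378]
ee_rot: [-3.141, 0.001, 3.125]
wrist_force: [0.2, 0.1, -1.4]
width: 0.0197
finger_force: 30.0
```

Emit:
{"fn": "servo_tool", "kwargs": {
  "plan": [
    [0,0,0.007,0,0,0,10],
    [0,0,0.013,0,0,0,10],
    [0,0,0.018,0,0,0,10],
    [0,0,0.018,0,0,0,10],
    [0,0,0.018,0,0,0,10]
  ]
}}

```text
time: 23.27
tool_pos: [0.6347, -0.1421, 0.0368]
ee_rot: [-3.141, 0.001, 3.126]
wrist_force: [-1.3, 0.6, 6.0]
width: 0.0196
finger_force: 30.0
```

The filter board is in contact at the expected floor height. I release, lift and check.

Emit:
{"fn": "servo_tool", "kwargs": {
  "plan": [
    [0,0,0,0,0,0,40],
    [0,0,0,0,0,0,40],
    [0,0,0,0,0,0,40],
    [0,0,0,0,0,0,40],
    [0,0,-0.3,0,0,0,40],
    [0,0,-0.7,0,0,0,40],
    [0,0,-0.98,0,0,0,40],
    [0,0,-0.98,0,0,0,40],
    [0,0,-0.98,0,0,0,40]
  ]
}}

```text
time: 24.02
tool_pos: [0.6359, -0.1424, 0.1366]
ee_rot: [-3.14, 0.006, 3.126]
wrist_force: [-0.3, -0.8, -0.3]
width: 0.0399
finger_force: 0.0
```

```bash
python3 - <<'E'
from h import *
o,p,g=check('w15','filt',(.6335,-.132,np.deg2rad(89.2)),SZ,.007)
c=cam('wrist',o);im=cv2.imread('pics/w15.png')
print('H',fit(c,im,(.6335,-.132,np.deg2rad(89.2)),HS['filt'],.013,rng=.006,ry=.1))
p=np.array((.441,.109,np.deg2rad(77.5))); print('motor',fit(c,im,p,SZ['motor'],.004)); goto(o,grip(p,'motor'),167.5,.105)
E
```

```text
t 24.0167 [ 0.6359 -0.1424  0.1366] [-3.14   0.006  3.126] [-0.31  0.34  1.24 -0.    1.55 -1.86] 0.0399
filt [ 0.6367 -0.1331] deg 88.8 score 114.4 grip [ 0.6365 -0.1431]
H (array([ 0.63407664, -0.13055169,  1.54558563]), np.float64(99.53667449951172))
motor (array([0.44281651, 0.10826843, 1.39726452]), np.float64(53.24611282348633))
shift [2.015 2.366 0.301] turn [-0.001  0.004  0.129] | world d [-0.1975  0.2397 -0.0316]
```

The filter board is seated, with offset about 3 mm against 7 mm of play. Next is the motor board (the green one).

Emit:
{"fn": "servo_tool", "kwargs": {
  "plan": [
    [0.67,0.79,0,0,0,0,58],
    [0.67,0.79,0,0,0,0,58],
    [0.67,0.79,0,0,0,0,58]
  ]
}}

```text
time: 24.32
tool_pos: [0.5647, -0.059, 0.1299]
ee_rot: [3.139, -0.008, 3.126]
wrist_force: [0.5, -0.1, 0.3]
width: 0.0562
finger_force: 0.0
```

Emit:
{"fn": "servo_tool", "kwargs": {
  "plan": [
    [0.67,0.79,0,0,0,0,58],
    [0.67,0.79,0,0,0,0,58],
    [0.67,0.79,0,0,0,0,58]
  ]
}}

```text
time: 24.57
tool_pos: [0.4986, 0.021, 0.1306]
ee_rot: [3.14, -0.007, 3.127]
wrist_force: [-0.0, 0.4, 0.3]
width: 0.0577
finger_force: 0.0
```

Emit:
{"fn": "servo_tool", "kwargs": {
  "plan": [
    [0.67,0.79,0.3,0,0,0.129,58],
    [0.67,0.79,0.3,0,0,0.129,58],
    [0.67,0.79,0.3,0,0,0.129,58],
    [0.67,0.79,0.3,0,0,0.129,58],
    [0.67,0.79,0.3,0,0,0.129,58],
    [0.67,0.79,0.3,0,0,0.129,58]
  ]
}}

```text
time: 25.07
tool_pos: [0.4371, 0.0978, 0.1027]
ee_rot: [-3.14, -0.001, 2.923]
wrist_force: [0.2, -0.2, 0.3]
width: 0.0582
finger_force: 0.0
```

```bash
python3 - <<'E'
from h import *
o,p,g=check('w16','motor',(.441,.109,np.deg2rad(77.5)))
goto(o,g,np.rad2deg(p[2])+90,.031)
c=cam('wrist',o);im=cv2.imread('pics/w16.png'); q=proj(c,np.r_[p[:2],.004])[0].astype(int)
print('board hue px',im[q[1]-25:q[1]-15,q[0]-5:q[0]+5].reshape(-1,3).mean(0))
E
```

```text
t 25.0667 [0.4371 0.0978 0.1027] [-3.140e+00 -1.000e-03  2.923e+00] [ 0.09 -0.08  1.78 -0.    1.44 -1.26] 0.0582
motor [0.4387 0.1094] deg 79.0 score 104.6 grip [0.4364 0.0976]
shift [ 0.006 -0.002  0.717] turn [-0.001 -0.001 -0.017] | world d [-0.0007 -0.0001 -0.0717]
board hue px [121.58 137.5  123.07]
```

Emit:
{"fn": "servo_tool", "kwargs": {
  "plan": [
    [0,0,0.2,0,0,-0.01,58],
    [0,0,0.45,0,0,-0.01,58],
    [0,0,0.64,0,0,-0.01,58],
    [0,0,0.7,0,0,-0.01,58],
    [0,0,0.7,0,0,-0.01,58],
    [0,0,0.7,0,0,-0.01,20],
    [0,0,0.7,0,0,-0.01,20],
    [0,0,0.7,0,0,-0.01,20],
    [0,0,0.7,0,0,-0.01,20],
    [0,0,0.7,0,0,-0.01,20],
    [0,0,0.7,0,0,-0.01,20],
    [0,0,0.7,0,0,-0.01,20]
  ]
}}

```text
time: 26.12
tool_pos: [0.4381, 0.0984, 0.0347]
ee_rot: [3.141, 0.002, 2.939]
wrist_force: [-0.2, 1.0, 5.2]
width: 0.0299
finger_force: 30.0
```

Emit:
{"fn": "servo_tool", "kwargs": {
  "plan": [
    [0,0,-0.05,0,0,0,20],
    [0,0,-0.2,0,0,0,20],
    [0,0,-0.5,0,0,0,20],
    [0,0,-0.9,0,0,0,20],
    [0,0,-0.95,0,0,0,20],
    [0,0,-0.95,0,0,0,20]
  ]
}}

```text
time: 26.62
tool_pos: [0.4391, 0.0983, 0.1317]
ee_rot: [3.14, 0.006, 2.939]
wrist_force: [-0.2, -0.6, -2.4]
width: 0.0297
finger_force: 30.0
```

```bash
python3 - <<'E'
from h import *
o,im,c=look('w17'); held('w17',o,'motor',.033); print(o['finger_force'])
p=np.array((.6291,.1258,np.deg2rad(90.7))); goto(o,grip(p,'motor'),180.7,.13)
E
```

```text
t 26.6167 [0.4391 0.0983 0.1317] [3.14  0.006 2.939] [ 0.09 -0.11  1.74 -0.    1.5  -1.27] 0.0297
held motor along x 0.0116 nominal 0.012 along y 0.0029 yaw err deg -1.3 score 80.5
29.973716139793396
shift [-1.831  0.535  0.029] turn [ 0.001  0.004 -0.137] | world d [ 0.1902  0.0155 -0.0017]
```

Emit:
{"fn": "servo_tool", "kwargs": {
  "plan": [
    [-0.92,0.265,0,0,0,0,20],
    [-0.92,0.265,0,0,0,0,20],
    [-0.92,0.265,0,0,0,0,20]
  ]
}}

```text
time: 26.92
tool_pos: [0.5346, 0.1054, 0.1244]
ee_rot: [-3.14, -0.003, 2.938]
wrist_force: [0.3, 0.3, -1.8]
width: 0.0299
finger_force: 30.0
```

Emit:
{"fn": "servo_tool", "kwargs": {
  "plan": [
    [-0.925,0.27,0,0,0,-0.137,20],
    [-0.925,0.27,0,0,0,-0.137,20],
    [-0.925,0.27,0,0,0,-0.137,20],
    [-0.925,0.27,0,0,0,-0.137,20],
    [-0.925,0.27,0,0,0,-0.137,20],
    [-0.925,0.27,0,0,0,-0.137,20]
  ]
}}

```text
time: 27.42
tool_pos: [0.6268, 0.1133, 0.1264]
ee_rot: [-3.141, -0.005, -3.13]
wrist_force: [0.1, 1.0, -2.1]
width: 0.0299
finger_force: 30.0
```

Emit:
{"fn": "servo_tool", "kwargs": {
  "plan": [
    [0,0,0.3,0,0,0,20],
    [0,0,0.5,0,0,0,20],
    [0,0,0.57,0,0,0,20],
    [0,0,0.57,0,0,0,20],
    [0,0,0.57,0,0,0,20],
    [0,0,0.57,0,0,0,20]
  ]
}}

```text
time: 27.92
tool_pos: [0.6294, 0.1135, 0.0737]
ee_rot: [3.141, 0.003, -3.129]
wrist_force: [0.6, 0.2, -2.1]
width: 0.0296
finger_force: 30.0
```

```bash
python3 - <<'E'
from h import *
o,im,c=look('w18'); held('w18',o,'motor',.0347)
p=np.array([.6291,.1258,np.deg2rad(90.7)])
for dx in (-.002,.002): print(fit(c,im,p+[dx,0,0],HS['motor'],.013,rng=.003,ry=.05))
goto(o,grip(p,'motor')+[.0015,0],180.7,.0377)
E
```

```text
t 27.9167 [0.6294 0.1135 0.0737] [ 3.141e+00  3.000e-03 -3.129e+00] [ 0.09  0.35  1.35 -0.    1.43 -1.49] 0.0296
held motor along x 0.0103 nominal 0.012 along y 0.002 yaw err deg -0.6 score 89.0
(array([0.62683097, 0.12597737, 1.58418131]), np.float64(69.30313873291016))
(array([0.63086848, 0.12643994, 1.53611009]), np.float64(70.83645629882812))
shift [-0.012  0.002  0.36 ] turn [0.    0.002 0.   ] | world d [ 0.0013  0.0003 -0.036 ]
```

Emit:
{"fn": "servo_tool", "kwargs": {
  "plan": [
    [-0.013,0.012,0.1,0,0,0,20],
    [-0.013,0.012,0.2,0,0,0,20],
    [-0.013,0.012,0.27,0,0,0,20],
    [-0.013,0.012,0.3,0,0,0,20],
    [-0.013,0.012,0.32,0,0,0,20],
    [-0.013,0.012,0.33,0,0,0,20],
    [-0.013,0.012,0.335,0,0,0,20],
    [-0.013,0.012,0.335,0,0,0,20],
    [-0.013,0.012,0.335,0,0,0,20]
  ]
}}

```text
time: 28.72
tool_pos: [0.6303, 0.1146, 0.0385]
ee_rot: [-3.142, 0.001, -3.129]
wrist_force: [-0.2, -0.0, -1.1]
width: 0.0296
finger_force: 30.0
```

Emit:
{"fn": "servo_tool", "kwargs": {
  "plan": [
    [0,0,0.007,0,0,0,20],
    [0,0,0.013,0,0,0,20],
    [0,0,0.016,0,0,0,20],
    [0,0,0.016,0,0,0,20],
    [0,0,0.016,0,0,0,20]
  ]
}}

```text
time: 29.13
tool_pos: [0.6304, 0.1146, 0.0378]
ee_rot: [3.142, 0.001, -3.129]
wrist_force: [-2.7, -1.7, 5.1]
width: 0.0299
finger_force: 30.0
```

Contact at the expected height (0.0377). I release, lift well clear, and check all four boards from the top camera.

Emit:
{"fn": "servo_tool", "kwargs": {
  "plan": [
    [0,0,0,0,0,0,50],
    [0,0,0,0,0,0,50],
    [0,0,0,0,0,0,50],
    [0,0,0,0,0,0,50],
    [0,0,-0.3,0,0,0,50],
    [0,0,-0.7,0,0,0,50],
    [0,0,-0.98,0,0,0,50],
    [0,0,-0.98,0,0,0,50],
    [0,0,-0.98,0,0,0,50]
  ]
}}

```text
time: 29.88
tool_pos: [0.6315, 0.1148, 0.1373]
ee_rot: [3.141, 0.006, -3.129]
wrist_force: [0.5, -0.5, 0.7]
width: 0.0502
finger_force: 0.0
```

```bash
python3 - <<'E'
from h import *
o,p,g=check('w19','motor',(.6291,.1258,np.deg2rad(90.7)),SZ,.007)
c=cam('wrist',o);im=cv2.imread('pics/w19.png')
print('H',fit(c,im,(.6291,.1258,np.deg2rad(90.7)),HS['motor'],.013,rng=.006,ry=.1))
E
```

```text
t 29.8833 [0.6315 0.1148 0.1373] [ 3.141  0.006 -3.129] [ 0.09  0.32  1.27 -0.    1.55 -1.49] 0.0502
motor [0.6299 0.1249] deg 91.4 score 111.6 grip [0.6302 0.1129]
H (array([0.62882352, 0.12527351, 1.57347932]), np.float64(74.239013671875))
```

Emit:
{"fn": "servo_tool", "kwargs": {
  "plan": [
    [0.98,-0.98,-0.5,0,0,0,50],
    [0.98,-0.98,-0.5,0,0,0,50],
    [0.98,-0.98,-0.5,0,0,0,50],
    [0.98,-0.98,-0.5,0,0,0,50]
  ]
}}

```text
time: 30.27
tool_pos: [0.5303, 0.0134, 0.183]
ee_rot: [-3.141, -0.005, -3.131]
wrist_force: [0.7, -0.6, 0.6]
width: 0.0499
finger_force: 0.0
```

Emit:
{"fn": "servo_tool", "kwargs": {
  "plan": [
    [0.98,0,-0.3,0,0,0,50],
    [0.98,0,-0.3,0,0,0,50],
    [0.98,0,-0.3,0,0,0,50],
    [0.98,0,-0.3,0,0,0,50]
  ]
}}

```text
time: 30.6
tool_pos: [0.4323, 0.0142, 0.2142]
ee_rot: [-3.142, -0.001, -3.13]
wrist_force: [0.4, 0.7, -0.3]
width: 0.0502
finger_force: 0.0
```

Emit:
{"fn": "servo_tool", "kwargs": {
  "plan": [
    [0.98,0,0,0,0,0,50],
    [0.98,0,0,0,0,0,50],
    [0.98,0,0,0,0,0,50],
    [0.98,0,0,0,0,0,50],
    [0.98,0,0,0,0,0,50]
  ]
}}

```text
time: 31.02
tool_pos: [0.3375, 0.0131, 0.2132]
ee_rot: [3.141, -0.001, -3.13]
wrist_force: [0.4, -0.2, -0.1]
width: 0.0502
finger_force: 0.0
```

```bash
python3 - <<'E'
from h import *
im=robot.snapshot('top')[:,:,::-1].copy(); cv2.imwrite('pics/top1.png',im); c=cam('top'); F=np.load('fit.npz')
for k in SZ:
    h=F['h'+k]; b,f=fit(c,im,h,SZ[k],.007,rng=.006,ry=.1); e=b[:2]-h[:2]; d=np.array([np.cos(h[2]),np.sin(h[2])])
    print(k,'offset mm x',(e@d*1e3).round(1),'y',((e@[-d[1],d[0]])*1e3).round(1),'yaw',np.rad2deg(b[2]-h[2]).round(1),'score',round(f,1))
for t in ('multimeter_mid','solder_reel_mid','motor_board_grip'): print(t,[(round(r['conf'],2),np.round(r['extent'],0)) for r in robot.find_in(t,'top')])
o=robot.get_obs(); print(o['time'],o['tool_pos'])
E
```

```text
power offset mm x -1.7 y 1.2 yaw 0.5 score 113.6
motor offset mm x -3.1 y 2.6 yaw 0.5 score 94.0
disp offset mm x -3.8 y -2.5 yaw -3.0 score 111.8
filt offset mm x -3.8 y -0.2 yaw 3.5 score 108.0
multimeter_mid [(0.75, array([458., 151.,  58.,  23.])), (0.66, array([285., 167.,  47.,  39.])), (0.27, array([454., 206.,  57.,  44.]))]
solder_reel_mid [(0.65, array([204., 147.,  21.,  19.])), (0.22, array([370., 169.,  40.,  32.]))]
motor_board_grip [(0.95, array([364., 272.,  29.,  38.])), (0.78, array([287., 167.,  31.,  32.])), (0.74, array([166., 255.,  42.,  43.])), (0.59, array([456., 148.,  58.,  27.]))]
31.2167 [0.33816963 0.01304021 0.21394851]
```

All four boards are inside their housings' play and the bystanders have not moved. The arm is clear, so I hand in.

```bash
python3 -c "
from bench import robot
print(robot.close_job())"
```

```text
the job is handed in; nothing more can be done
None
```

All four boards are seated in their housings with the white connectors at the tongue end, measured within about 5 mm of centre against 7 mm of play. The multimeter, solder reel and pink look-alikes were left alone, and the job was handed in at about 31 s.

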